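Put the optics away on the bench shelf and drop its retaining bar

ROBOT

A 6-joint arm with a two-finger parallel gripper is mounted at the origin on the work surface. World frame = base frame: x ahead of the robot, y to its left, z up, the work surface at z = 0. Lengths are in m, angles in rad, forces in N, time in s.
With the tool pointing down it reaches from about 0.3 to 0.775 m from the base axis. Payload 14.6 kg.
Tool frame: the origin (TCP) lies between the finger pads; the fingertips stand 19 mm ahead of it and the grasp point (between the pads) is the TCP; z points along the fingers, y is the direction in which the jaws open and shut (so a half turn about z gives the same grasp; the last joint's range is limited). The gripper opens to 94 mm and grips with 3 to 60 N. Pads are 16 mm wide; open, the fingers measure 119 mm over their backs; the gripper's body (75 mm by 177 mm) begins 78 mm behind the grasp point.
Start: joints at [1.25, 0.3, 1.521, -0, 1.321, -0.067], TCP at [0.138, 0.532, 0.224] pointing down, gripper open.
Joint ranges: [-3.03, 3.03], [-0.79, 2.21], [0.23, 2.52], [-1.04, 4.18], [0, 3.07], [-2.55, 2.55]. Speed limits (rad/s): [2.22, 2.22, 2.57, 3.14, 3.14, 3.14].

INTERFACE

Orientations are given as [roll, pitch, yaw] about the fixed x, y, z axes, in that order (R = Rz(yaw) Ry(pitch) Rx(roll)).
In Python, from station import telemetry, vision, ctrl gives the robot as it stands. The module is installed in compiled form; this text tells all that it offers.
- The arm moves only by the shell command python3 -m creep 'ROWS' [FORCE]. ROWS is JSON, a list of rows, each a list of 3 entries, a list of its own where there are three numbers: the shift along the tool's x, y, z in units of 50 mm (1.0 is 50 mm), then the turn about the tool's z in units of 8 degrees (1.0 is 8 degrees), then the opening, from 0 (shut) to 1 (fully open). In form: [[[tx, ty, tz], twist, gripper], ...]. A call has 1 to 12 rows; each row is the pose to reach, as a shift and turn from the pose commanded when the call began, along the tool's axes at that moment; what a row does not reach only later rows make up. A row lasts 1/10 s, in which the tool goes at most 50 mm and 8.59 degrees, less where a joint would pass 70% of its speed; a pose out of reach is approached as far as the arm can. A call with a gripper value outside its range is refused whole. The fingers move at their own pace and stop on an object; FORCE is the grip in N (left out, the last holds). Time passes only in rows, so rows that repeat a pose let the fingers close. It gives the time, the measured TCP pose, the force and the opening at its end, in the units of the state.
- telemetry.get_obs(): the state, without advancing time (a new reading comes with each control period).
- vision.camera(name): name is "side" or "top" or "wrist"; returns a dict with "img" (384x512x3 uint8, red, green, blue), "depth" (384x512 float32, m along the optical axis (not along the pixel's ray), 0 where there is no reading), "vertical_fov" (degrees; the focal length in pixels is half the picture's height over the tangent of half this angle, whatever the lens; pixels are square), "cx", "cy" (the principal point, pixels), "extrinsics" (4x4, takes a point from camera to world coordinates); the wrist camera has in their place "hand_eye" (4x4, takes a point from camera to tool coordinates, whose origin is the TCP and whose axes are the flange's). Camera axes: x right, y down, z forward; pixel columns grow to the right and rows downward; lengths in m; the calibration is good to about 2 mm. A picture is of the moment at which its call begins: read the wrist's pose just before it.
- ctrl.hand_in(): hands the job in, once; it reports no verdict.
The state is a dict: "time_s": time; "qpos": joint angles; "joint_vel": joint speeds; "tau": joint torques, N m; "ee_pos": TCP position; "eef_rot": TCP orientation; "force": force on the tool from outside, world axes, zero at the start; "moment": the same for the moment, N m; "grip_width": finger opening in m.
Only numpy, scipy, OpenCV 4.12 (cv2) and the standard library are available. Lean on these libraries where they do the work, as an engineer would, in place of code of your own. Each camera call takes 0.05 s, during which the arm holds its last target.

TASK

Tidy up after the optics lab: put the screwdriver that was left on the little shelf into the grey tool tray, stand the lens canisters in a neat row on the shelf's green front strip and the post holders in a neat row on its red rear strip, upright, wholly on their strip and side by side with gaps of less than 25 mm, the holders' bases square to the shelf with their long side front to back. When everything is in place, swing the retaining bar down across the front until it rests fully home in its catch. The number of canisters and holders varies, and the yellow meter, ring mount and textbook must be left where they are.

Things in the scene. Friction and masses are not known exactly. Their poses are not given: they have to be found in the camera images.
- rack: The low bench shelf, fixed. Origin on the bench, x from front to back (away from the robot), y to the left. Board top 60 mm up, x -100 to +106, y -135 to +135 mm. Blue 4 mm end panels at y = +-137 mm rise to 125 mm above the bench; a blue back lip (x +100 to +106) to 85 mm. Open in front but for the retaining bar.
- green_strip (a point): Centre of the flush green front strip on the board: rack frame x = -30, y = 0, z = 60 mm. The strip runs along y between the end panels and is 72 mm deep (x -66 to +6).
- red_strip (a point): Centre of the flush red rear strip on the board: rack frame x = +55, y = 0, z = 60 mm. The strip runs along y between the end panels and is 88 mm deep (x +11 to +99).
- bar (a joint): Angle (rad) of the steel retaining bar in front of the shelf (302 x 18 x 6 mm). 0 = level, resting in the U-shaped catch at the shelf's left (+y) end; grows as it swings up about its hinge at the right (-y) end; pi/2 upright, stop at 1.95 (leaning out). A stiff hinge (0.25 N m) holds it anywhere. Starts between 1.0 and 1.85; below about 1.5 it hinders loading.
- bar_hinge (a point): Point on the bar's hinge axis (axis along the rack's x), in the mid-plane of the bar: rack frame x = -110, y = -141, z = 92 mm.
- bar_grip (a point): Middle of the bar's round black handle peg, 14 mm diameter, 60 mm long, standing out of the bar to the front along the rack's -x (parallel to the hinge axis), with a 22 mm cap at its end. 245 mm from the hinge along the bar, 42 mm in front of the bar's mid-plane. It may turn between the fingers as the bar swings.
- can1: A lens canister: dark grey upright cylinder with a pale band and a clear cap, 56 mm diameter, 62 mm tall, about 0.2 kg. Origin: centre of its underside; z along its axis. Starts upright on the bench to the left of the shelf. May be absent.
- can2: A lens canister: dark grey upright cylinder with a pale band and a clear cap, 56 mm diameter, 62 mm tall, about 0.2 kg. Origin: centre of its underside; z along its axis. Starts upright on the bench to the left of the shelf. May be absent.
- can3: A lens canister: dark grey upright cylinder with a pale band and a clear cap, 56 mm diameter, 62 mm tall, about 0.2 kg. Origin: centre of its underside; z along its axis. Starts upright on the bench to the left of the shelf. May be absent.
- holder1: A post holder: black flat base 75 (x) by 50 (y) by 12 mm, on it a black round post, 30 mm diameter, up to 70 mm height, then a steel pin, 13 mm, up to 85 mm; a 12 mm brass thumbscrew sticks out on its +y side at 58 mm height, to 24.5 mm off the axis. 0.35 kg. Origin: centre of its underside. Starts upright on the bench left of the shelf. May be absent.
- holder2: A post holder: black flat base 75 (x) by 50 (y) by 12 mm, on it a black round post, 30 mm diameter, up to 70 mm height, then a steel pin, 13 mm, up to 85 mm; a 12 mm brass thumbscrew sticks out on its +y side at 58 mm height, to 24.5 mm off the axis. 0.35 kg. Origin: centre of its underside. Starts upright on the bench left of the shelf. May be absent.
- holder3: A post holder: black flat base 75 (x) by 50 (y) by 12 mm, on it a black round post, 30 mm diameter, up to 70 mm height, then a steel pin, 13 mm, up to 85 mm; a 12 mm brass thumbscrew sticks out on its +y side at 58 mm height, to 24.5 mm off the axis. 0.35 kg. Origin: centre of its underside. Starts upright on the bench left of the shelf. May be absent.
- driver: An orange-handled screwdriver, 175 mm long, lying. Origin: underside below the middle of its length, x towards the blade. The handle is 24 mm square in section and 95 mm long (x = -87.5 to +7.5 mm), the shaft 6 mm thick, its axis 12 mm above the underside. 0.09 kg. Starts lying on the green strip.
- driver_grip (a point): The centre of the screwdriver's handle (x = -40, z = 12 mm in its frame).
- tray: The grey open tool tray fixed on the bench, 100 mm (its x) by 220 mm (its y) outside and 32 mm high, walls and floor 4 mm thick. Origin: centre of its underside.
- meter: A yellow hand-held meter lying flat, 150 x 75 x 36 mm: leave it alone. Origin: centre of its underside.
- ringmount: A black ring mount with a black detector head and brass screws on a 110 mm square base, about 210 mm tall: leave it alone. Origin: centre of its underside.
- textbook: A thick textbook lying flat, 260 x 190 x 39 mm: leave it alone. Origin: centre of its underside.
Things that resemble listed ones, but are neither listed nor needed, are in the scene too. What is meant by the driver is not pink, and is the larger of those in its own colour.

How it is judged:
On the way, in this order (a step that is already met when the one before it is completed fails the run):
1. the screwdriver lies in the tray and every canister and holder stands in its row (x of can1 in the frame of rack between -0.042 and -0.018 m and y of can1 in the frame of rack between -0.115 and 0.115 m and z of can1 in the frame of rack between 0.055 and 0.066 m and angle between each of can1, can2, can3, holder1, holder2, holder3's own z axis and vertical below 0.08 rad and linear speed of each of can1, can2, can3, holder1, holder2, holder3, driver below 0.03 m/s and (horizontal distance between can1 and can2 below 0.084 m or horizontal distance between can1 and can3 below 0.084 m) and x of can2 in the frame of rack between -0.042 and -0.018 m and y of can2 in the frame of rack between -0.115 and 0.115 m and z of can2 in the frame of rack between 0.055 and 0.066 m and (horizontal distance between can2 and can1 below 0.084 m or horizontal distance between can2 and can3 below 0.084 m) and x of can3 in the frame of rack between -0.042 and -0.018 m and y of can3 in the frame of rack between -0.115 and 0.115 m and z of can3 in the frame of rack between 0.055 and 0.066 m and (horizontal distance between can3 and can1 below 0.084 m or horizontal distance between can3 and can2 below 0.084 m) and x of holder1 in the frame of rack between 0.043 and 0.067 m and y of holder1 in the frame of rack between -0.115 and 0.115 m and z of holder1 in the frame of rack between 0.055 and 0.066 m and angle between the x axis of each of holder1, holder2, holder3 and the x axis of rack, either way round below 0.17 rad and (horizontal distance between holder1 and holder2 below 0.08 m or horizontal distance between holder1 and holder3 below 0.08 m) and x of holder2 in the frame of rack between 0.043 and 0.067 m and y of holder2 in the frame of rack between -0.115 and 0.115 m and z of holder2 in the frame of rack between 0.055 and 0.066 m and (horizontal distance between holder2 and holder1 below 0.08 m or horizontal distance between holder2 and holder3 below 0.08 m) and x of holder3 in the frame of rack between 0.043 and 0.067 m and y of holder3 in the frame of rack between -0.115 and 0.115 m and z of holder3 in the frame of rack between 0.055 and 0.066 m and (horizontal distance between holder3 and holder1 below 0.08 m or horizontal distance between holder3 and holder2 below 0.08 m) and x of driver_grip in the frame of tray between -0.05 and 0.05 m and y of driver_grip in the frame of tray between -0.11 and 0.11 m and z of driver_grip in the frame of tray below 0.035 m), for 0.2 s.
2. then the retaining bar is swung down home in its catch (value of joint bar below 0.04 rad), for 0.2 s.
At the end, for the whole second after the job is handed in: All upright on the board, at rest: canisters within 12 mm of the green strip's centre line, centres under 84 mm from a neighbour's; holders within 12 mm of the red line, under 80 mm from a neighbour's, square within 10 degrees. Screwdriver's handle in the tray. Bar within 0.04 rad of level (all of step 1 and value of joint bar below 0.04 rad); the robot touches nothing.
It fails at once if the meter is pushed out of its place (distance of meter from where it was at the start of the episode above 0.03 m).
It fails at once if the ring mount is pushed out of its place (distance of ringmount from where it was at the start of the episode above 0.03 m).
It fails at once if the textbook is pushed out of its place (distance of textbook from where it was at the start of the episode above 0.03 m).
Of can1, can2, can3 only 2 to 3 are there at a start; the rules pass over those that are not, and their reading is None.
Of holder1, holder2, holder3 only 2 to 3 are there at a start; the rules pass over those that are not, and their reading is None.
At some moment in a run one of can1, can2, can3, holder1, holder2, holder3 may be knocked a few centimetres aside while the robot is not near it.
Once in a run the grip may slacken for a moment while it holds something.
It also fails if it takes over 210 s, if anything falls off the work surface, if the arm or the gripper's body presses on something with over 40 N, if the wrist force passes 120 N, or if a joint passes its speed limit or range.

## Working session

There is one attempt and no reset: what is moved stays moved. The work goes in short steps, Python scripts to look and compute and a shell command to move; the robot and the scene stay as the last step left them, time stands still between calls to the robot, and variables do not carry over. Pictures are saved under pics/ and viewed, and the job is handed in when it is done.

```bash
mkdir -p pics; ls; python3 - <<'E'
from station import telemetry, vision, ctrl
import cv2, numpy as np
print(telemetry.get_obs())
for n in ["side","top","wrist"]:
    c=vision.camera(n)
    cv2.imwrite(f"pics/a_{n}.png",c["img"][:,:,::-1])
    np.savez(f"a_{n}.npz",**c)
    print(n,c["vertical_fov"],c["cx"],c["cy"],np.round(c.get("extrinsics",c.get("hand_eye")),3).tolist())
E
```

```text
pics
{'time_s': 0.0, 'qpos': array([ 1.25040256e+00,  3.00430830e-01,  1.52159587e+00, -3.29481052e-05,
        1.32067791e+00, -6.66039366e-02]), 'joint_vel': array([ 4.09522775e-04,  1.91216540e-03,  5.80346384e-04, -8.29943468e-04,
       -1.25855611e-03, -9.96821977e-05]), 'tau': array([ 2.58865388e-03, -5.31803906e+01, -3.52734590e+01,  7.09072687e-02,
        2.44325126e-02, -9.84726557e-05]), 'ee_pos': array([0.13802707, 0.53214861, 0.22390215]), 'eef_rot': array([-3.14048104e+00, -4.21626269e-05,  2.88781098e+00]), 'force': array([-0.83322096,  0.64330949, -0.36894613]), 'moment': array([-0.00737077,  0.02749882,  0.03049442]), 'grip_width': 0.09414229617857268}
side 52.0389416519471 252.19679362945416 191.8428614119589 [[0.94, -0.206, 0.274, 0.27], [-0.342, -0.58, 0.739, -0.849], [0.007, -0.788, -0.616, 0.819], [0.0, 0.0, 0.0, 1.0]]
top 47.31334408437586 254.8814705276082 189.2618303713876 [[0.003, -0.997, 0.074, 0.485], [-1.0, -0.003, -0.001, 0.046], [0.001, -0.074, -0.997, 1.484], [0.0, 0.0, 0.0, 1.0]]
wrist 68.00288670883897 257.06468034619115 187.56363177785641 [[-0.0, -0.96, -0.279, 0.082], [1.0, -0.0, -0.001, 0.001], [0.001, -0.279, 0.96, -0.161], [0.0, 0.0, 0.0, 1.0]]
```

View pics/a_side.png

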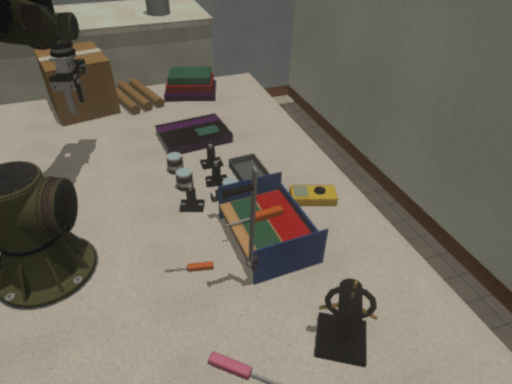

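View pics/a_top.png

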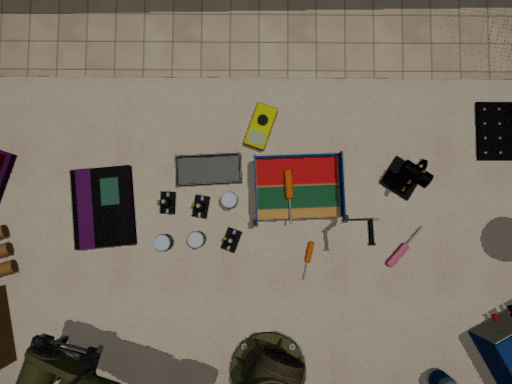

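View pics/a_wrist.png

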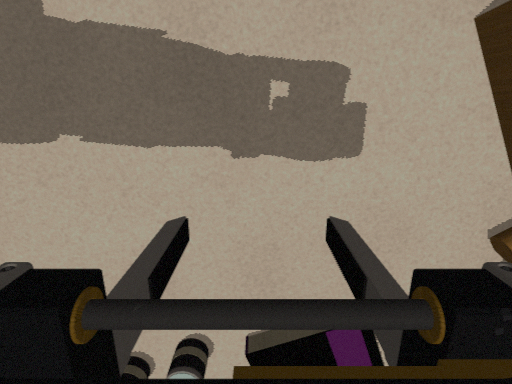

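The top view shows: rack around (298,187); grey tray at (208,169); canisters at (229,200), (163,243), (196,240); holders at (167,202), (201,206), (231,239). The bar is leaning out to the right, with its peg near (372,232). There are three screwdriver candidates: orange on the shelf at (289,190), a small orange one at (308,258), and a pink one at (402,247). The one on the shelf fits, since it is orange and the larger of the two. I'll confirm that with a crop and measure.

```bash
cat > h.py <<'E'
import numpy as np, cv2
from scipy.spatial.transform import Rotation as R
from station import telemetry, vision
def K(c):
    f=c["img"].shape[0]/2/np.tan(np.radians(float(c["vertical_fov"]))/2); return f,float(c["cx"]),float(c["cy"])
def T(c,obs=None):
    if "extrinsics" in c: return c["extrinsics"]
    M=np.eye(4); M[:3,:3]=R.from_euler('xyz',obs["eef_rot"]).as_matrix(); M[:3,3]=obs["ee_pos"]
    return M@c["hand_eye"]
def cast(c,uv,z,E=None):
    E=T(c) if E is None else E
    f,cx,cy=K(c); uv=np.atleast_2d(uv).astype(float)
    d=np.c_[(uv[:,0]-cx)/f,(uv[:,1]-cy)/f,np.ones(len(uv))]@E[:3,:3].T
    o=E[:3,3]; return o+d*((z-o[2])/d[:,2])[:,None]
def cloud(c,E=None):
    E=T(c) if E is None else E
    f,cx,cy=K(c); D=c["depth"]; v,u=np.mgrid[:D.shape[0],:D.shape[1]]
    P=np.stack([(u-cx)/f*D,(v-cy)/f*D,D],-1); return P@E[:3,:3].T+E[:3,3]
def proj(c,P,E=None):
    E=T(c) if E is None else E
    f,cx,cy=K(c); q=(np.atleast_2d(P)-E[:3,3])@E[:3,:3]; return np.c_[cx+f*q[:,0]/q[:,2],cy+f*q[:,1]/q[:,2]]
def crop(img,x0,y0,x1,y1,s,name):
    cv2.imwrite(name,cv2.resize(img[y0:y1,x0:x1,::-1],None,fx=s,fy=s,interpolation=cv2.INTER_NEAREST))
E
python3 - <<'E'
from h import *
c=dict(np.load("a_top.npz")); s=dict(np.load("a_side.npz"))
crop(c["img"],140,140,400,290,3,"pics/b_top.png"); crop(s["img"],150,130,350,290,4,"pics/b_side.png")
hsv=cv2.cvtColor(c["img"],cv2.COLOR_RGB2HSV); P=cloud(c)
def m(lo,hi): return cv2.inRange(hsv,lo,hi)>0
reg=np.zeros(hsv.shape[:2],bool); reg[145:230,245:350]=1
for n,k in [("red",(m((0,150,80),(6,255,255))|m((174,150,80),(180,255,255)))&reg),("green",m((40,80,40),(90,255,255))&reg),("blue",m((100,120,40),(125,255,255))&reg),("orange",m((7,150,120),(18,255,255)))]:
    nn,l,st,ce=cv2.connectedComponentsWithStats(k.astype(np.uint8))
    for i in range(1,nn):
        if st[i,4]>25:
            q=P[l==i]; r=cv2.minAreaRect(np.argwhere(l==i)[:,::-1].astype(np.float32))
            print(n,st[i],ce[i].round(1),"z",np.median(q[:,2]).round(4),"mean",q.mean(0).round(4),"min",q.min(0).round(3),"max",q.max(0).round(3),"rect",np.round(r[1],1),round(r[2],1))
print("bench z",np.median(P[260:280,100:140,2]), P[260:280,100:140,2].std())
E
```

```text
red [ 256  156   82   30 2025] [297.  170.2] z 0.06 mean [ 0.6539 -0.0926  0.0649] min [ 0.485 -0.226  0.049] max [0.702 0.046 1.484] rect [26.6 80.9] 88.0
green [291 185  48  23 985] [315. 196.] z 0.0598 mean [ 0.5697 -0.1509  0.0642] min [ 0.485 -0.228  0.05 ] max [0.606 0.046 1.484] rect [21.3 47.5] 88.0
green [257 187  32  22 615] [271.8 197.8] z 0.06 mean [ 0.5635 -0.0108  0.0647] min [ 0.485 -0.064  0.051] max [0.599 0.046 1.484] rect [21. 31.] 90.0
blue [341 151   5  66  97] [342.6 183.4] z 0.1235 mean [ 0.6055 -0.2261  0.1378] min [ 0.485 -0.235  0.116] max [0.708 0.046 1.484] rect [65.1  1.5] 87.0
blue [254 153  86   6 161] [296.1 155.3] z 0.0848 mean [ 0.6997 -0.0883  0.085 ] min [ 0.691 -0.224  0.075] max [0.708 0.047 0.13 ] rect [ 3. 85.] 88.6
orange [284 169  23  29 208] [289.2 182.8] z 0.0835 mean [ 0.6094 -0.0645  0.1011] min [ 0.485 -0.122  0.057] max [0.658 0.046 1.484] rect [25.1 22.9] 49.1
orange [305 242   9  20  98] [309.1 251.4] z 0.0174 mean [ 0.3903 -0.1329  0.047 ] min [ 0.356 -0.151  0.004] max [0.485 0.046 1.484] rect [ 4.7 20.2] 11.3
bench z -0.0003268645020167993 0.10477968515892394
```

View pics/b_top.png

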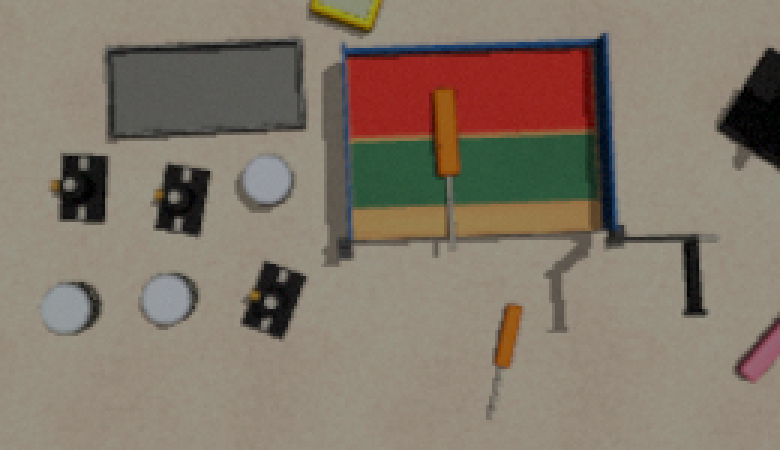

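View pics/b_side.png

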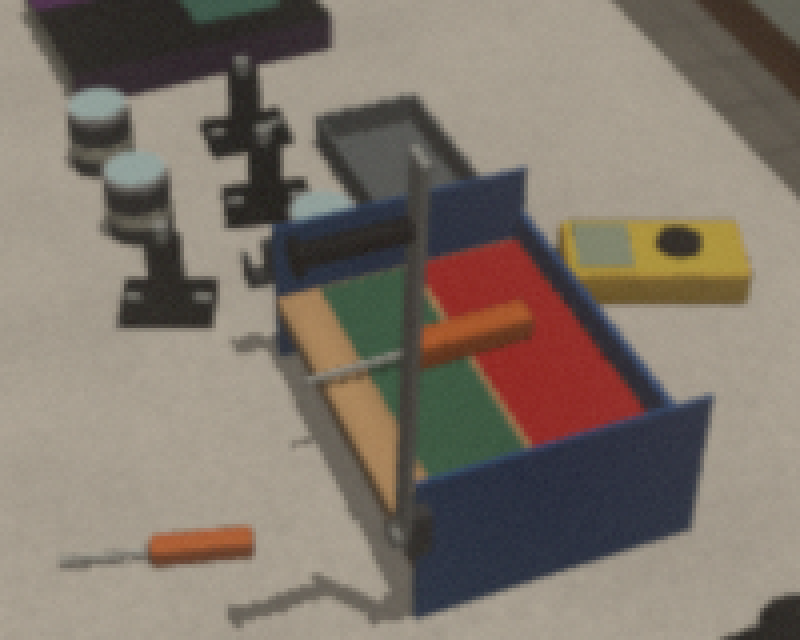

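```bash
cat > meas.py <<'E'
from h import *
def linefit(pts): # returns x = a + b*y robust
    p=np.array(pts); 
    for _ in range(5):
        b,a=np.polyfit(p[:,1],p[:,0],1); r=p[:,0]-a-b*p[:,1]; p=p[np.abs(r)<max(2*r.std(),0.0008)]
    return a,b,len(p),r.std()
def trans(c,hsv,A,B,cols,r0,r1):
    # row of transition between class A (above) and class B (below) in each column
    out=[]
    for u in cols:
        a=[v for v in range(r0,r1) if A[v,u]]; b=[v for v in range(r0,r1) if B[v,u]]
        if a and b: out.append((u,(max(a)+min(b))/2))
    return out
def rack(c):
    hsv=cv2.cvtColor(c["img"],cv2.COLOR_RGB2HSV)
    red=((hsv[...,0]<7)|(hsv[...,0]>173))&(hsv[...,1]>150)&(hsv[...,2]>60)
    gr=(hsv[...,0]>40)&(hsv[...,0]<90)&(hsv[...,1]>80)
    wood=(hsv[...,0]>10)&(hsv[...,0]<25)&(hsv[...,1]>80)&(hsv[...,2]>110)
    cols=[u for u in range(260,338) if not 281<=u<=295]
    L1=linefit(cast(c,trans(c,hsv,red,gr,cols,150,225),0.06)[:,:2])   # rack x ~ +8.5
    L2=linefit(cast(c,[(u,(max(v for v in range(180,215) if gr[v,u])+min(v for v in range(198,225) if wood[v,u] and not gr[v,u]))/2) for u in cols if gr[180:215,u].any()],0.06)[:,:2]) # x~ -66
    return L1,L2
def spots(c):
    img=c["img"]; hsv=cv2.cvtColor(img,cv2.COLOR_RGB2HSV); res=[]
    return hsv
E
python3 - <<'E'
from meas import *
c=dict(np.load("a_top.npz"))
print(rack(c))
hsv=cv2.cvtColor(c["img"],cv2.COLOR_RGB2HSV)
# panels
blue=(hsv[...,0]>98)&(hsv[...,0]<128)&(hsv[...,1]>100)
for v in range(158,222,6):
    us=np.where(blue[v,240:360])[0]+240; print(v,us, hsv[v,us].tolist()[:3])
# caps
for (u,v) in [(229,200),(163,243),(196,240)]: print(hsv[v,u])
print([hsv[v,u].tolist() for u,v in [(240,220),(180,230),(208,170),(167,202),(176,158)]])
E
```

```text
Traceback (most recent call last):
  File "meas.py", line 21, in rack
    L2=linefit(cast(c,[(u,(max(v for v in range(180,215) if gr[v,u])+min(v for v in range(198,225) if wood[v,u] and not gr[v,u]))/2) for u in cols if gr[180:215,u].any()],0.06)[:,:2]) # x~ -66
                                                                     ~~~^^^^^^^^^^^^^^^^^^^^^^^^^^^^^^^^^^^^^^^^^^^^^^^^^^^^^^^^
ValueError: min() iterable argument is empty
```

```bash
cat >> meas.py <<'E'
def objs(c,box=(140,140,252,275)):
    img=c["img"]; hsv=cv2.cvtColor(img,cv2.COLOR_RGB2HSV); x0,y0,x1,y1=box
    reg=np.zeros(hsv.shape[:2],bool); reg[y0:y1,x0:x1]=1
    cap=(hsv[...,0]>90)&(hsv[...,0]<135)&(hsv[...,2]>120)&reg
    n,l,st,ce=cv2.connectedComponentsWithStats(cap.astype(np.uint8)); cans=[]
    for i in range(1,n):
        if st[i,4]>80: cans.append((ce[i].round(1).tolist(),int(st[i,4]),cast(c,ce[i],0.062)[0,:2].round(4).tolist()))
    blk=(hsv[...,2]<55)&reg
    n,l,st,ce=cv2.connectedComponentsWithStats(cv2.morphologyEx(blk.astype(np.uint8),cv2.MORPH_OPEN,np.ones((3,3),np.uint8))); hs=[]
    for i in range(1,n):
        if st[i,4]>60:
            pts=np.argwhere(l==i)[:,::-1]; w=cast(c,pts,0.012)[:,:2]
            r=cv2.minAreaRect((w*1000).astype(np.float32)); hs.append((ce[i].round(1).tolist(),int(st[i,4]),[np.round(q,1).tolist() if not np.isscalar(q) else round(q,1) for q in r]))
    return cans,hs
E
python3 - <<'E'
from meas import *
c=dict(np.load("a_top.npz"))
a,b=objs(c)
for k in a+b: print(k)
E
```

```text
([228.6, 199.2], 195, [0.5584, 0.1296])
([195.0, 239.4], 195, [0.4284, 0.2368])
([161.8, 242.3], 176, [0.4187, 0.3437])
([167.8, 202.6], 253, [[549.3, 339.1], [70.6, 47.4], 0.2])
([201.0, 206.2], 240, [[538.0, 226.9], [48.1, 71.3], 81.2])
([231.2, 239.4], 236, [[426.6, 123.8], [46.0, 71.7], 70.4])
```

```bash
python3 - <<'E'
from meas import *
c=dict(np.load("a_top.npz")); im=c["img"]; hsv=cv2.cvtColor(im,cv2.COLOR_RGB2HSV)
H,S,V=[hsv[...,i].astype(int) for i in range(3)]
red=((H<7)|(H>173))&(S>150); gr=(H>40)&(H<95)&(S>80); 
cols=[u for u in range(262,336) if not 281<=u<=297]
def edge(mask,top,r0,r1):
    out=[]
    for u in cols:
        v=np.where(mask[r0:r1,u])[0]
        if len(v): out.append((u,r0+(v.min()-.5 if top else v.max()+.5)))
    return out
def show(n,pts,z,xr):
    a,b,k,r=linefit(cast(c,pts,z)[:,:2]); print(n,"x=%.4f+%.4f*y n%d r%.4f -> rackx %s; at y=-0.09: %.4f"%(a,b,k,r,xr,a-b*0.09)); return a,b
show("red bottom",edge(red,False,150,200),.06,11); show("green top",edge(gr,True,175,205),.06,6); show("green bottom",edge(gr,False,190,215),.06,-66)
show("red top",edge(red,True,150,170),.06,99)
for v in range(150,225,4): print(v,[(u,*hsv[v,u]) for u in list(range(253,259))],[(u,*hsv[v,u]) for u in range(334,348)])
E
```

```text
red bottom x=0.6066+-0.0373*y n50 r0.0007 -> rackx 11; at y=-0.09: 0.6100
green top x=0.6000+-0.0364*y n49 r0.0007 -> rackx 6; at y=-0.09: 0.6032
green bottom x=0.5293+-0.0415*y n53 r0.0011 -> rackx -66; at y=-0.09: 0.5331
red top x=0.6940+-0.0410*y n57 r0.0010 -> rackx 99; at y=-0.09: 0.6977
150 [(253, np.uint8(17), np.uint8(42), np.uint8(152)), (254, np.uint8(20), np.uint8(42), np.uint8(127)), (255, np.uint8(19), np.uint8(38), np.uint8(113)), (256, np.uint8(15), np.uint8(45), np.uint8(103)), (257, np.uint8(17), np.uint8(47), np.uint8(97)), (258, np.uint8(18), np.uint8(57), np.uint8(89))] [(334, np.uint8(18), np.uint8(41), np.uint8(149)), (335, np.uint8(17), np.uint8(45), np.uint8(152)), (336, np.uint8(16), np.uint8(41), np.uint8(148)), (337, np.uint8(15), np.uint8(41), np.uint8(150)), (338, np.uint8(18), np.uint8(44), np.uint8(149)), (339, np.uint8(17), np.uint8(44), np.uint8(146)), (340, np.uint8(16), np.uint8(43), np.uint8(142)), (341, np.uint8(14), np.uint8(28), np.uint8(137)), (342, np.uint8(13), np.uint8(30), np.uint8(135)), (343, np.uint8(16), np.uint8(39), np.uint8(144)), (3
[... 17627 characters left out ...]
))] [(334, np.uint8(15), np.uint8(48), np.uint8(96)), (335, np.uint8(15), np.uint8(48), np.uint8(95)), (336, np.uint8(18), np.uint8(41), np.uint8(106)), (337, np.uint8(20), np.uint8(38), np.uint8(135)), (338, np.uint8(18), np.uint8(42), np.uint8(150)), (339, np.uint8(15), np.uint8(43), np.uint8(153)), (340, np.uint8(17), np.uint8(44), np.uint8(149)), (341, np.uint8(17), np.uint8(39), np.uint8(123)), (342, np.uint8(15), np.uint8(33), np.uint8(94)), (343, np.uint8(18), np.uint8(36), np.uint8(91)), (344, np.uint8(23), np.uint8(30), np.uint8(102)), (345, np.uint8(18), np.uint8(33), np.uint8(101)), (346, np.uint8(24), np.uint8(32), np.uint8(113)), (347, np.uint8(19), np.uint8(35), np.uint8(117))]
```

```bash
python3 - <<'E'
from meas import *
c=dict(np.load("a_top.npz")); 
for v,l,r in [(166,254.4,342.1),(186,255.0,343.0),(206,255.7,344.3)]:
    p=cast(c,[(l,v),(r,v)],.125); print(p.round(4).tolist(), (p[0]-p[1])[1])
psi=0.039; cs,sn=np.cos(psi),np.sin(psi)
# tray: grey contour
hsv=cv2.cvtColor(c["img"],cv2.COLOR_RGB2HSV)
k=((hsv[...,1]<30)&(hsv[...,2]<125)).astype(np.uint8); k[:, :170]=0;k[:150]=0;k[192:]=0;k[:,246:]=0
n,l,st,ce=cv2.connectedComponentsWithStats(k); i=1+st[1:,4].argmax(); w=cast(c,np.argwhere(l==i)[:,::-1],.02)[:,:2]*1000
print("tray",st[i],cv2.minAreaRect(w.astype(np.float32)))
# driver handle: orange on shelf
H,S,V=[hsv[...,j].astype(int) for j in range(3)]
k=((H>=7)&(H<=16)&(S>165)&(V>90)).astype(np.uint8); k[:,:280]=0;k[:,298:]=0;k[:165]=0;k[202:]=0
n,l,st,ce=cv2.connectedComponentsWithStats(k); i=1+st[1:,4].argmax(); w=cast(c,np.argwhere(l==i)[:,::-1],.084)[:,:2]*1000
print("driver",st[i],ce[i],cv2.minAreaRect(w.astype(np.float32)))
# peg: black
k=((V<40)).astype(np.uint8); k[:,:366]=0;k[:,380:]=0;k[:215]=0;k[250:]=0
n,l,st,ce=cv2.connectedComponentsWithStats(k); i=1+st[1:,4].argmax(); print("peg",st[i],ce[i]); P=cloud(c)[l==i]; P=P[P[:,2]<.5]; print("med",np.median(P,0),P[:,2].min(),P[:,2].max())
E
```

```text
[[0.6593, 0.0461, 0.125], [0.6603, -0.2278, 0.125]] 0.2739076866374285
[[0.5967, 0.044, 0.125], [0.5976, -0.2299, 0.125]] 0.27390879855918515
[[0.5344, 0.0416, 0.125], [0.5354, -0.2332, 0.125]] 0.27484090312849785
tray [ 175  153   67   33 1947] ((662.4902954101562, 202.29954528808594), (103.16016387939453, 221.78382873535156), 2.7191131114959717)
driver [284 169  14  30 222] [288.47747748 183.02702703] ((609.4970703125, -70.83329010009766), (93.76154327392578, 39.32022476196289), 3.9771389961242676)
peg [368 219   7  26 107] [370.53271028 231.82242991]
med [ 0.46002901 -0.25537436  0.34149831] 0.3354936802471835 0.38451295451761625
```

```bash
cat >> h.py <<'E'
O=np.array([.5986,-.0930]); PSI=.039
def r2w(x,y,p=PSI,o=O):
    return o+np.array([x*np.cos(p)-y*np.sin(p),x*np.sin(p)+y*np.cos(p)])
def w2r(w,p=PSI,o=O):
    d=np.asarray(w)[:2]-o; return np.array([d[0]*np.cos(p)+d[1]*np.sin(p),-d[0]*np.sin(p)+d[1]*np.cos(p)])
TRAY=np.array([.6625,.2023]); 
def plan(x,y,z,yaw):
    o=telemetry.get_obs(); p=o["ee_pos"]; w=o["eef_rot"][2]; d=np.array([x,y,z])-p
    t=np.array([d[0]*np.cos(w)+d[1]*np.sin(w),d[0]*np.sin(w)-d[1]*np.cos(w),-d[2]])/.05
    dy=(yaw-w+np.pi)%(2*np.pi)-np.pi; tw=-np.degrees(dy)/8
    j1=np.arctan2(y,x); print("pos",p.round(4),"yaw",round(w,3),"target",np.round([x,y,z,yaw],4),"shift",t.round(2).tolist(),"twist",round(tw,2),"j6 at end ~",round(((j1+np.pi/2-yaw+np.pi)%(2*np.pi))-np.pi,2),"rows>=",int(np.ceil(max(np.linalg.norm(t),abs(tw)*8/8.59))))
E
python3 - <<'E'
from h import *
c=dict(np.load("a_top.npz"))
a,b=cast(c,[(288.2,169.3),(289.3,198.5)],.084); print(a,b,(a+b)/2,w2r((a+b)/2),np.linalg.norm(a-b))
print(cast(c,[(290.6,222.5)],.07), telemetry.get_obs()["time_s"])
m=(a+b)/2; plan(m[0],m[1],.25,np.pi+.04)
E
```

```text
[ 0.65426924 -0.06260059  0.084     ] [ 0.56028441 -0.06590806  0.084     ] [ 0.60727682 -0.06425432  0.084     ] [0.00979102 0.02838551] 0.0940430104505901
[[ 0.48372412 -0.07101874  0.07      ]] 0.15
pos [0.138  0.5322 0.224 ] yaw 2.888 target [ 0.6073 -0.0643  0.25    3.1816] shift [-12.08, -9.19, -0.52] twist -2.1 j6 at end ~ -1.72 rows>= 16
```

```bash
python3 -m creep '[[[-6,-4.6,-0.5],-2.1,1],[[-6,-4.6,-0.5],-2.1,1],[[-6,-4.6,-0.5],-2.1,1],[[-6,-4.6,-0.5],-2.1,1],[[-12.1,-9.2,-0.5],-2.1,1],[[-12.1,-9.2,-0.5],-2.1,1],[[-12.1,-9.2,-0.5],-2.1,1],[[-12.1,-9.2,-0.5],-2.1,1],[[-12.1,-9.2,-0.5],-2.1,1],[[-12.1,-9.2,-0.5],-2.1,1],[[-12.1,-9.2,-0.5],-2.1,1],[[-12.1,-9.2,-0.5],-2.1,1]]' && python3 - <<'E'
from h import *
plan(.6073,-.0643,.25,np.pi+.036)
E
```

```text
time_s: 1.35
ee_pos: [0.5062, 0.0637, 0.2459]
eef_rot: [3.142, 0.0, -3.102]
force: [0.8, 0.2, -0.4]
grip_width: 0.094
pos [0.5062 0.0637 0.2459] yaw -3.102 target [ 0.6073 -0.0643  0.25    3.1776] shift [-1.92, -2.64, -0.08] twist 0.02 j6 at end ~ -1.71 rows>= 4
```

```bash
python3 -m creep '[[[-1.9,-2.6,-0.1],0,1],[[-1.9,-2.6,-0.1],0,1],[[-1.9,-2.6,-0.1],0,1],[[-1.9,-2.6,-0.1],0,1],[[-1.9,-2.6,-0.1],0,1],[[-1.9,-2.6,-0.1],0,1]]' && python3 - <<'E'
from h import *
plan(.6073,-.0643,.082,np.pi+.036)
o=telemetry.get_obs(); c=vision.camera("wrist"); np.savez("w1.npz",**c); E=T(c,o)
cv2.imwrite("pics/c_w.png",c["img"][:,:,::-1])
img=c["img"]; hsv=cv2.cvtColor(img,cv2.COLOR_RGB2HSV)
H,S,V=[hsv[...,j].astype(int) for j in range(3)]
k=((H>=7)&(H<=15)&(S>170)).astype(np.uint8); n,l,st,ce=cv2.connectedComponentsWithStats(k)
for i in range(1,n):
    if st[i,4]>300:
        w=cast(c,np.argwhere(l==i)[:,::-1],.084,E)[:,:2]*1000; print(st[i],ce[i].round(1),cv2.minAreaRect(w.astype(np.float32)))
print(proj(c,[.6073,-.0643,.084],E))
E
```

```text
time_s: 1.95
ee_pos: [0.6048, -0.0595, 0.2507]
eef_rot: [3.141, -0.001, -3.102]
force: [-0.2, 0.6, -0.7]
grip_width: 0.0939
pos [ 0.6048 -0.0595  0.2507] yaw -3.102 target [ 0.6073 -0.0643  0.082   3.1776] shift [-0.05, -0.1, 3.37] twist 0.03 j6 at end ~ -1.71 rows>= 4
[ 244  138   23   79 1136] [254.4 169.9] ((606.8154296875, -61.093414306640625), (95.1107177734375, 25.99327850341797), 4.194370746612549)
[ 123  363  110   16 1278] [178.5 370.5] ((902.6688232421875, -164.63668823242188), (161.4169464111328, 24.252593994140625), 89.86072540283203)
[[252.45239735 178.81284447]]
```

View pics/c_w.png

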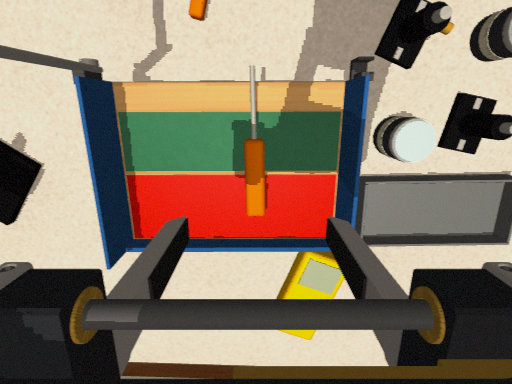

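The wrist view shows the orange handle at (254,170), measuring 95 x 26 mm at (0.607, -0.061). That matches the driver's handle size. I'll descend and grip it.

```bash
python3 -m creep '[[[-0.05,-0.03,1.5],0,0.8],[[-0.05,-0.03,2.5],0,0.6],[[-0.05,-0.03,3],0,0.6],[[-0.05,-0.03,3.35],0,0.6],[[-0.05,-0.03,3.35],0,0.6],[[-0.05,-0.03,3.35],0,0.6],[[-0.05,-0.03,3.35],0,0],[[-0.05,-0.03,3.35],0,0],[[-0.05,-0.03,3.35],0,0],[[-0.05,-0.03,3.35],0,0],[[-0.05,-0.03,3.35],0,0]]' 30 && python3 -m creep '[[[0,0,0],0,0],[[0,0,0],0,0],[[0,0,-1],0,0],[[0,0,-2],0,0],[[0,0,-2.5],0,0],[[0,0,-2.5],0,0],[[0,0,-2.5],0,0]]'; python3 - <<'E'
from h import *
p=TRAY+np.array([.04*np.sin(.045),-.04*np.cos(.045)])   # tray-frame y=-40
plan(p[0],p[1],.16,np.pi/2+.04)
E
```

```text
time_s: 3.1
ee_pos: [0.6079, -0.0619, 0.0835]
eef_rot: [-3.142, 0.0, -3.102]
force: [-0.5, 0.6, 2.0]
grip_width: 0.0238
time_s: 3.8
ee_pos: [0.6076, -0.0619, 0.2077]
eef_rot: [3.141, -0.001, -3.102]
force: [-0.0, 0.4, -2.4]
grip_width: 0.0239
pos [ 0.6076 -0.0619  0.2077] yaw -3.102 target [0.6643 0.1623 0.16   1.6108] shift [-1.31, 4.44, 0.95] twist 11.25 j6 at end ~ 0.2 rows>= 11
```

```bash
python3 -m creep '[[[-0.3,1,0],1,0],[[-0.6,2,0],2.1,0],[[-0.9,3,0],3.1,0],[[-1.3,4.4,0],4.1,0],[[-1.3,4.4,0],5.2,0],[[-1.3,4.4,0],6.2,0],[[-1.3,4.4,0],7.2,0],[[-1.3,4.4,0],8.3,0],[[-1.3,4.4,0],9.3,0],[[-1.3,4.4,0],10.3,0],[[-1.3,4.4,0],11.25,0],[[-1.3,4.4,0],11.25,0]]' && python3 - <<'E'
from h import *
p=TRAY+np.array([.04*np.sin(.045),-.04*np.cos(.045)])
plan(p[0],p[1],.03,np.pi/2+.04)
c=vision.camera("top"); crop(c["img"],140,130,350,270,3,"pics/d_top.png")
E
```

```text
time_s: 5.0
ee_pos: [0.6637, 0.1604, 0.206]
eef_rot: [-3.138, 0.001, 1.608]
force: [-0.8, -0.1, -0.4]
grip_width: 0.024
pos [0.6637 0.1604 0.206 ] yaw 1.608 target [0.6643 0.1623 0.03   1.6108] shift [0.04, 0.01, 3.52] twist -0.02 j6 at end ~ 0.2 rows>= 4
```

View pics/d_top.png

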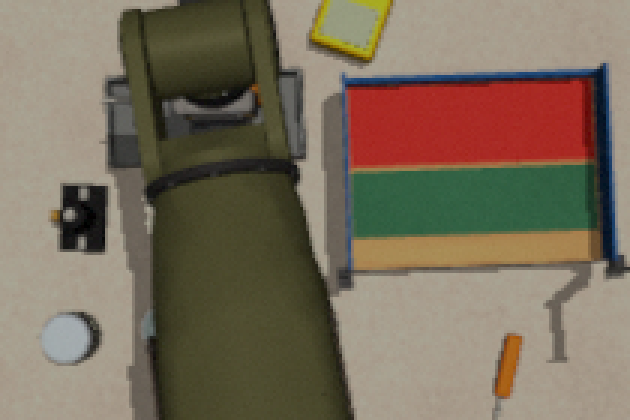

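The arm blocks the tray in this picture, but the handle end shows at about (258,95), inside the tray's right wall. I'm lowering it.

```bash
python3 -m creep '[[[0.04,0,1],0,0],[[0.04,0,2],0,0],[[0.04,0,2.8],0,0],[[0.04,0,3.2],0,0],[[0.04,0,3.5],0,0],[[0.04,0,3.5],0,0],[[0.04,0,3.5],0,0.2],[[0.04,0,3.5],0,0.5],[[0.04,0,3.5],0,0.5],[[0.04,0,3.5],0,0.5]]' && python3 -m creep '[[[0,0,-1],0,0.5],[[0,0,-2],0,0.5],[[0,0,-3],0,0.7],[[0,0,-3.5],0,0.7],[[-1.5,-4,-3.5],0,0.7],[[-1.5,-6,-3.5],0,0.7],[[-1.5,-6,-3.5],0,0.7],[[-1.5,-6,-3.5],0,0.7]]' && python3 - <<'E'
from meas import *
c=vision.camera("top"); np.savez("t2.npz",**c); crop(c["img"],140,130,350,270,3,"pics/e_top.png")
a,b=objs(c)
for k in a+b: print(k)
E
```

```text
time_s: 6.05
ee_pos: [0.6644, 0.1626, 0.0344]
eef_rot: [3.14, -0.0, 1.61]
force: [0.9, 0.9, 0.0]
grip_width: 0.0437
time_s: 6.85
ee_pos: [0.4711, 0.1037, 0.2086]
eef_rot: [3.141, -0.0, 1.61]
force: [0.2, -0.3, 1.5]
grip_width: 0.0657
([191.3, 239.3], 83, [0.4287, 0.249])
([161.7, 242.2], 180, [0.4189, 0.3442])
([168.0, 202.4], 246, [[549.4, 337.7], [71.2, 43.7], 1.0])
([201.0, 206.2], 241, [[538.0, 226.9], [48.3, 71.6], 81.9])
([232.4, 204.7], 424, [[543.0, 119.6], [69.1, 82.5], 3.6])
([230.0, 249.9], 619, [[387.8, 126.0], [82.6, 118.4], 4.4])
([234.0, 270.9], 194, [[322.7, 115.8], [19.0, 121.2], 5.8])
```

View pics/e_top.png

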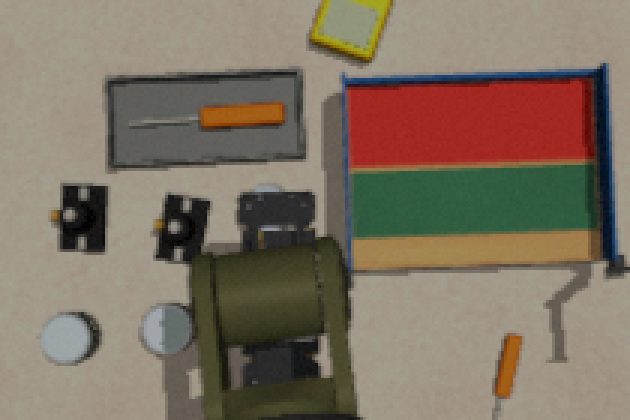

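The driver lies wholly in the tray, with its handle at (242,115) in the crop. Next is the nearest holder, at (231,239) in the full image, around (0.427, 0.124) with yaw -19.6°.

```bash
python3 - <<'E'
from h import *
plan(.4266,.1238,.16,np.pi/2-.342)
E
```

```text
pos [0.464  0.1024 0.2069] yaw 1.611 target [0.4266 0.1238 0.16   1.2288] shift [0.46, -0.73, 0.94] twist 2.73 j6 at end ~ 0.62 rows>= 3
```

```bash
python3 -m creep '[[[0.46,-0.73,0],1,0.8],[[0.46,-0.73,0],2,0.8],[[0.46,-0.73,0],2.73,0.8],[[0.46,-0.73,0],2.73,0.8],[[0.46,-0.73,0],2.73,0.8]]' && python3 - <<'E'
from h import *
plan(.4266,.1238,.045,np.pi/2-.342)
o=telemetry.get_obs(); c=vision.camera("wrist"); np.savez("w2.npz",**c); E=T(c,o)
im=c["img"].copy()
for z,col in [(.0,(255,0,0)),(.07,(0,255,0))]:
    p=proj(c,[.4266,.1238,z],E)[0]; print(p); cv2.circle(im,tuple(np.int32(p)),3,col,-1)
cv2.imwrite("pics/f_w.png",im[:,:,::-1])
E
```

```text
time_s: 7.4
ee_pos: [0.4359, 0.1258, 0.2087]
eef_rot: [3.141, -0.0, 1.232]
force: [0.2, 0.0, -0.2]
grip_width: 0.0753
pos [0.4359 0.1258 0.2087] yaw 1.232 target [0.4266 0.1238 0.045  1.2288] shift [-0.1, -0.16, 3.27] twist 0.02 j6 at end ~ 0.62 rows>= 4
[251.40167637 172.68108621]
[250.20659339 187.33835326]
```

View pics/f_w.png

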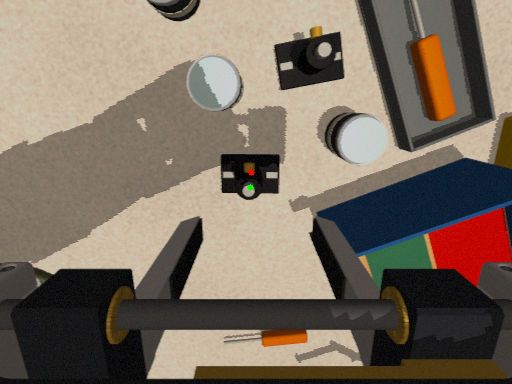

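The red dot sits on the base centre at (251,173) and the green one on the post and pin at (250,188), so the estimate holds. Descending to grip.

```bash
python3 - <<'E'
from h import *
plan(.4266,.1238,.045,np.pi/2-.342)
E
python3 -m creep '[[[0,0,0],0,0.8]]'; python3 - <<'E'
from h import *
plan(.4266,.1238,.045,np.pi/2-.342)
E
```

```text
pos [0.4359 0.1257 0.2085] yaw 1.232 target [0.4266 0.1238 0.045  1.2288] shift [-0.1, -0.16, 3.27] twist 0.02 j6 at end ~ 0.62 rows>= 4
time_s: 7.55
ee_pos: [0.4358, 0.1257, 0.2084]
eef_rot: [-3.142, -0.0, 1.231]
force: [-0.7, 0.2, 0.4]
grip_width: 0.0752
pos [0.4358 0.1257 0.2084] yaw 1.231 target [0.4266 0.1238 0.045  1.2288] shift [-0.1, -0.16, 3.27] twist 0.01 j6 at end ~ 0.62 rows>= 4
```

```bash
python3 -m creep '[[[-0.1,-0.16,1],0,0.6],[[-0.1,-0.16,2],0,0.6],[[-0.1,-0.16,2.8],0,0.6],[[-0.1,-0.16,3.27],0,0.6],[[-0.1,-0.16,3.27],0,0.6],[[-0.1,-0.16,3.27],0,0.6],[[-0.1,-0.16,3.27],0,0],[[-0.1,-0.16,3.27],0,0],[[-0.1,-0.16,3.27],0,0],[[-0.1,-0.16,3.27],0,0],[[-0.1,-0.16,3.27],0,0]]' 40 && python3 -m creep '[[[0,0,-1],0,0],[[0,0,-2],0,0],[[0,0,-3],0,0],[[0,0,-3],0,0],[[0,0,-3],0,0]]'; python3 - <<'E'
from h import *
plan(*r2w(.055,-.065),.195,np.pi/2+PSI)
E
```

```text
time_s: 8.65
ee_pos: [0.4268, 0.1238, 0.0455]
eef_rot: [3.141, -0.0, 1.229]
force: [-2.8, -1.1, 7.0]
grip_width: 0.0293
time_s: 9.15
ee_pos: [0.4265, 0.1237, 0.195]
eef_rot: [3.141, -0.001, 1.229]
force: [-0.0, -0.0, -4.0]
grip_width: 0.0293
pos [0.4265 0.1237 0.195 ] yaw 1.229 target [ 0.6561 -0.1558  0.195   1.6098] shift [-3.73, 6.2, -0.0] twist -2.73 j6 at end ~ -0.27 rows>= 8
```

```bash
python3 -m creep '[[[-0.4,0.7,-0.3],-0.6,0],[[-0.9,1.5,-0.3],-1.2,0],[[-1.4,2.3,-0.3],-1.8,0],[[-1.9,3.1,-0.3],-2.4,0],[[-2.4,3.9,-0.3],-2.73,0],[[-2.9,4.7,-0.3],-2.73,0],[[-3.3,5.5,-0.3],-2.73,0],[[-3.6,6,-0.3],-2.73,0],[[-3.73,6.2,-0.3],-2.73,0],[[-3.73,6.2,-0.3],-2.73,0],[[-3.73,6.2,-0.3],-2.73,0],[[-3.73,6.2,-0.3],-2.73,0]]'; python3 - <<'E'
from h import *
plan(*r2w(.055,-.065),.107,np.pi/2+PSI)
E
```

```text
time_s: 10.35
ee_pos: [0.6556, -0.1549, 0.2091]
eef_rot: [-3.14, -0.001, 1.611]
force: [-0.0, 0.4, -3.1]
grip_width: 0.0292
pos [ 0.6556 -0.1549  0.2091] yaw 1.611 target [ 0.6561 -0.1558  0.107   1.6098] shift [-0.02, 0.01, 2.04] twist 0.01 j6 at end ~ -0.27 rows>= 3
```

```bash
python3 -m creep '[[[-0.02,0.01,0.8],0,0],[[-0.02,0.01,1.5],0,0],[[-0.02,0.01,1.8],0,0],[[-0.02,0.01,1.95],0,0],[[-0.02,0.01,2.04],0,0],[[-0.02,0.01,2.04],0,0],[[-0.02,0.01,2.04],0,0],[[-0.02,0.01,2.04],0,0]]'; python3 -m creep '[[[0,0,0],0,0.2],[[0,0,0],0,0.5],[[0,0,0],0,0.5],[[0,0,0],0,0.5],[[0,0,0],0,0.5],[[0,0,-1],0,0.5],[[0,0,-2],0,0.5],[[0,0,-2.2],0,0.5],[[2,-3,-2.2],0,0.8],[[4,-4,-2.2],0,0.8],[[6,-6,-2.2],0,0.8]]'; python3 - <<'E'
from meas import *
c=vision.camera("top"); np.savez("t3.npz",**c); crop(c["img"],140,130,350,270,3,"pics/g_top.png")
a,b=objs(c,(140,140,350,275))
for k in a+b: print(k)
E
```

```text
time_s: 11.15
ee_pos: [0.657, -0.157, 0.109]
eef_rot: [3.14, 0.001, 1.61]
force: [0.0, -0.5, -3.9]
grip_width: 0.0296
time_s: 12.25
ee_pos: [0.5411, -0.0597, 0.2172]
eef_rot: [-3.141, -0.0, 1.609]
force: [1.7, 1.5, -0.5]
grip_width: 0.0675
([228.6, 199.3], 198, [0.5583, 0.1296])
([195.1, 239.3], 199, [0.4285, 0.2366])
([161.8, 242.0], 180, [0.4195, 0.3439])
([340.4, 185.2], 210, [[610.8, -242.7], [203.4, 14.4], 2.3])
([316.2, 171.0], 212, [[662.6, -165.5], [47.3, 71.6], 89.7])
([294.2, 174.8], 258, [[643.9, -88.3], [83.2, 51.3], 78.8])
([275.1, 195.4], 61, [[576.0, -23.8], [12.9, 54.8], 82.9])
([168.0, 202.5], 244, [[549.4, 337.7], [71.2, 43.7], 1.0])
([201.0, 206.1], 235, [[538.3, 226.9], [48.1, 70.8], 81.2])
([303.5, 213.7], 240, [[500.3, -106.1], [119.7, 65.2], 83.3])
([296.4, 221.6], 243, [[485.4, -92.2], [40.1, 83.7], 0.2])
([282.7, 248.6], 560, [[399.1, -55.3], [111.0, 218.8], 23.7])
```

View pics/g_top.png

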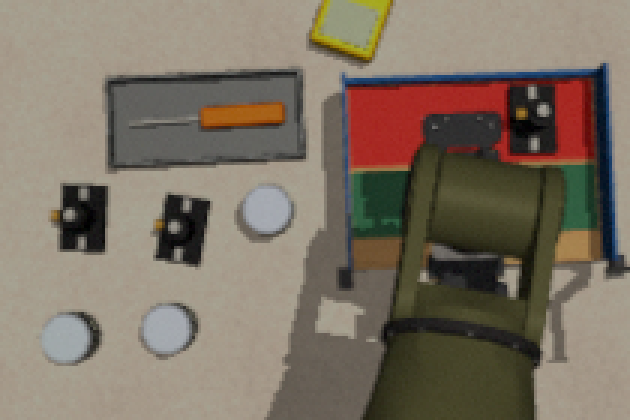

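Holder 1 stands on the red strip at crop (532,120). The next one is the middle holder at (0.538, 0.227), yaw -8.5°.

```bash
cat >> meas.py <<'E'
def onshelf(c):
    """holders on the shelf: minAreaRect of black base at z=.072, in rack frame"""
    hsv=cv2.cvtColor(c["img"],cv2.COLOR_RGB2HSV); k=((hsv[...,2]<52)).astype(np.uint8); k[:,:258]=0;k[:,338:]=0;k[:158]=0;k[:,336:]=0;k[200:]=0
    k=cv2.morphologyEx(k,cv2.MORPH_OPEN,np.ones((3,3),np.uint8))
    n,l,st,ce=cv2.connectedComponentsWithStats(k)
    for i in range(1,n):
        if st[i,4]>60:
            w=cast(c,np.argwhere(l==i)[:,::-1],.072)[:,:2]; q=np.array([w2r(p) for p in w])*1000
            r=cv2.minAreaRect(q.astype(np.float32)); print("shelf blk",ce[i].round(1),np.round(r[0],1),np.round(r[1],1),round(r[2],1))
    cap=((hsv[...,0]>85)&(hsv[...,0]<135)&(hsv[...,1]<90)&(hsv[...,2]>125)).astype(np.uint8); cap[:,:257]=0;cap[:,337:]=0;cap[:160]=0;cap[222:]=0
    n,l,st,ce=cv2.connectedComponentsWithStats(cap)
    for i in range(1,n):
        if st[i,4]>80: print("shelf can",ce[i].round(1),st[i,4],(w2r(cast(c,ce[i],.122)[0])*1000).round(1))
E
python3 - <<'E'
from meas import *
onshelf(dict(np.load("t3.npz")))
plan(.538,.2269,.2,np.pi/2-.148)
E
```

```text
shelf blk [316.2 171.3] [ 54.2 -66.1] [45.4 68.6] 87.4
shelf blk [293.9 174.4] [40.8  8.3] [79.6 46.3] 75.4
pos [ 0.5364 -0.0554  0.2165] yaw 1.612 target [0.538  0.2269 0.2    1.4228] shift [5.64, 0.26, 0.33] twist 1.35 j6 at end ~ 0.55 rows>= 6
```

```bash
python3 -m creep '[[[1,0.1,0],0.5,0.8],[[2,0.1,0],1,0.8],[[3,0.2,0],1.35,0.8],[[4,0.26,0],1.35,0.8],[[5,0.26,0.1],1.35,0.8],[[5.5,0.26,0.2],1.35,0.8],[[5.64,0.26,0.3],1.35,0.8],[[5.64,0.26,0.3],1.35,0.8],[[5.64,0.26,0.3],1.35,0.8]]'; python3 - <<'E'
from h import *
o=telemetry.get_obs(); c=vision.camera("wrist"); E=T(c,o)
im=c["img"].copy()
for z,col in [(.0,(255,0,0)),(.085,(0,255,0))]:
    p=proj(c,[.538,.2269,z],E)[0]; cv2.circle(im,tuple(np.int32(p)),3,col,-1)
cv2.imwrite("pics/h_w.png",im[:,:,::-1])
plan(.538,.2269,.045,np.pi/2-.148)
E
```

```text
time_s: 13.2
ee_pos: [0.5449, 0.2206, 0.2028]
eef_rot: [-3.141, 0.0, 1.421]
force: [0.7, -0.6, 0.4]
grip_width: 0.0749
pos [0.545  0.2204 0.2031] yaw 1.42 target [0.538  0.2269 0.045  1.4228] shift [0.11, -0.16, 3.16] twist -0.02 j6 at end ~ 0.55 rows>= 4
```

View pics/h_w.png

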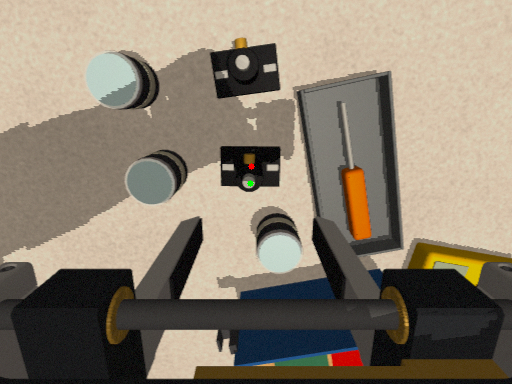

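The dots fall on the base centre at (251,167) and the pin at (250,184). Gripping.

```bash
python3 -m creep '[[[0.11,-0.16,1],0,0.6],[[0.11,-0.16,2],0,0.6],[[0.11,-0.16,2.8],0,0.6],[[0.11,-0.16,3.16],0,0.6],[[0.11,-0.16,3.16],0,0.6],[[0.11,-0.16,3.16],0,0.6],[[0.11,-0.16,3.16],0,0],[[0.11,-0.16,3.16],0,0],[[0.11,-0.16,3.16],0,0],[[0.11,-0.16,3.16],0,0],[[0.11,-0.16,3.16],0,0]]' 40 && python3 -m creep '[[[0,0,-1],0,0],[[0,0,-2],0,0],[[0,0,-3],0,0],[[0,0,-3.3],0,0],[[0,0,-3.3],0,0],[[0,0,-3.3],0,0]]'; python3 - <<'E'
from h import *
plan(*r2w(.055,0.0),.21,np.pi/2+PSI)
E
```

```text
time_s: 14.35
ee_pos: [0.5378, 0.2285, 0.0455]
eef_rot: [3.141, -0.0, 1.422]
force: [-1.7, -1.4, 6.4]
grip_width: 0.0289
time_s: 14.95
ee_pos: [0.537, 0.2282, 0.2083]
eef_rot: [-3.14, 0.001, 1.422]
force: [-1.1, -0.1, -3.5]
grip_width: 0.0293
pos [0.537  0.2282 0.2083] yaw 1.422 target [ 0.6536 -0.0909  0.21    1.6098] shift [-5.96, 3.25, -0.03] twist -1.35 j6 at end ~ -0.18 rows>= 7
```

```bash
python3 -m creep '[[[-0.8,0.4,0],-0.5,0],[[-1.7,0.9,0],-1,0],[[-2.6,1.4,0],-1.35,0],[[-3.5,1.9,0],-1.35,0],[[-4.4,2.4,0],-1.35,0],[[-5.2,2.9,0],-1.35,0],[[-5.7,3.1,0],-1.35,0],[[-5.96,3.25,0],-1.35,0],[[-5.96,3.25,0],-1.35,0],[[-5.96,3.25,0],-1.35,0],[[-5.96,3.25,0],-1.35,0]]'; python3 - <<'E'
from h import *
plan(*r2w(.055,0),.106,np.pi/2+PSI)
E
```

```text
time_s: 16.05
ee_pos: [0.6538, -0.0889, 0.2095]
eef_rot: [-3.141, -0.0, 1.612]
force: [0.1, 0.9, -3.8]
grip_width: 0.0295
pos [ 0.6538 -0.0889  0.2095] yaw 1.612 target [ 0.6536 -0.0909  0.106   1.6098] shift [-0.04, -0.01, 2.07] twist 0.01 j6 at end ~ -0.18 rows>= 3
```

```bash
python3 -m creep '[[[-0.04,0,0.8],0,0],[[-0.04,0,1.5],0,0],[[-0.04,0,1.9],0,0],[[-0.04,0,2.05],0,0],[[-0.04,0,2.08],0,0],[[-0.04,0,2.08],0,0],[[-0.04,0,2.08],0,0],[[-0.04,0,2.08],0,0]]'
```

```text
time_s: 16.85
ee_pos: [0.6544, -0.0923, 0.1066]
eef_rot: [3.141, 0.0, 1.61]
force: [-0.3, 0.0, -3.4]
grip_width: 0.0294
```

```bash
python3 -m creep '[[[0,0,0.02],0,0.2],[[0,0,0.02],0,0.5],[[0,0,0.02],0,0.5],[[0,0,0.02],0,0.5],[[0,0,0.02],0,0.5],[[0,0,-1],0,0.5],[[0,0,-2],0,0.5],[[0,0,-2.2],0,0.5],[[1,-1,-2.2],0,0.8],[[2,-2,-2.2],0,0.8],[[3,-2,-2.2],0,0.8],[[4,-2,-2.2],0,0.8]]'; python3 - <<'E'
from meas import *
c=vision.camera("top"); np.savez("t4.npz",**c); crop(c["img"],140,130,350,270,3,"pics/i_top.png")
a,b=objs(c)
for k in a+b: print(k)
onshelf(c)
plan(.5494,.3385,.2,np.pi/2+.01)
E
```

```text
time_s: 18.05
ee_pos: [0.5508, 0.0717, 0.2161]
eef_rot: [3.141, 0.0, 1.609]
force: [1.7, 0.7, 0.4]
grip_width: 0.074
([195.1, 239.4], 198, [0.4284, 0.2367])
([161.7, 242.1], 179, [0.4194, 0.3443])
([242.2, 172.2], 285, [[653.3, 89.6], [54.4, 64.2], 0.2])
([168.0, 202.4], 244, [[549.4, 337.7], [71.2, 43.7], 1.0])
([238.7, 207.1], 131, [[533.3, 99.1], [16.8, 84.0], 0.2])
([242.6, 217.6], 192, [[499.8, 85.4], [36.8, 57.0], 0.4])
([228.9, 247.8], 348, [[396.1, 133.6], [78.9, 169.4], 54.0])
shelf blk [296.3 171.2] [56.5 -1.3] [45.4 68.6] 87.6
shelf blk [316.2 171.1] [ 54.2 -66.1] [45.4 68.6] 87.4
pos [0.55   0.0781 0.2162] yaw 1.613 target [0.5494 0.3385 0.2    1.5808] shift [5.2, 0.21, 0.32] twist 0.23 j6 at end ~ 0.54 rows>= 6
```

View pics/i_top.png

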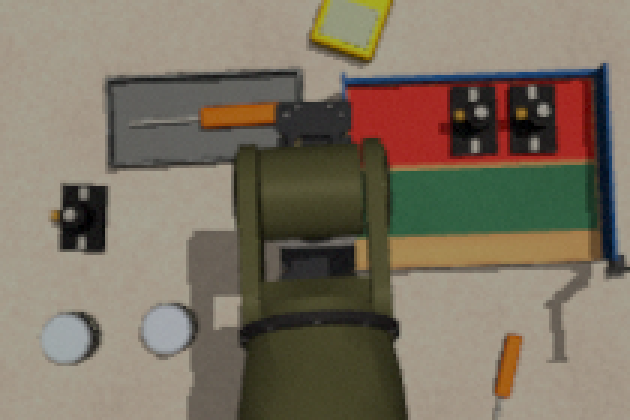

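Two holders stand on the red strip. Now the leftmost one at (0.549, 0.338).

```bash
python3 -m creep '[[[1,0.1,0],0.2,0.8],[[2,0.1,0],0.2,0.8],[[3,0.2,0],0.2,0.8],[[4,0.2,0],0.2,0.8],[[4.8,0.2,0.1],0.2,0.8],[[5.1,0.2,0.2],0.2,0.8],[[5.2,0.2,0.3],0.2,0.8],[[5.2,0.2,0.3],0.2,0.8],[[5.2,0.2,0.3],0.2,0.8]]'; python3 - <<'E'
from h import *
o=telemetry.get_obs(); c=vision.camera("wrist"); E=T(c,o)
im=c["img"].copy()
for z,col in [(.0,(255,0,0)),(.085,(0,255,0))]:
    p=proj(c,[.5494,.3385,z],E)[0]; cv2.circle(im,tuple(np.int32(p)),3,col,-1)
cv2.imwrite("pics/j_w.png",im[:,:,::-1])
plan(.5494,.3385,.045,np.pi/2+.01)
E
```

```text
time_s: 19.0
ee_pos: [0.5525, 0.3295, 0.2009]
eef_rot: [-3.141, 0.0, 1.581]
force: [0.3, 0.0, -0.6]
grip_width: 0.0755
pos [0.5527 0.3295 0.2013] yaw 1.581 target [0.5494 0.3385 0.045  1.5808] shift [0.18, -0.06, 3.13] twist -0.0 j6 at end ~ 0.54 rows>= 4
```

View pics/j_w.png

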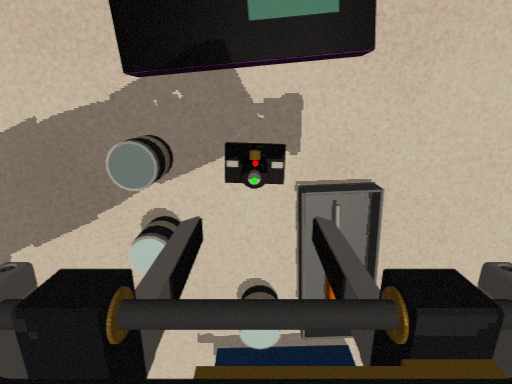

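The dots match the base at (255,163) and the pin at (255,181), with the jaws square to it. Gripping.

```bash
python3 -m creep '[[[0.18,-0.06,1],0,0.6],[[0.18,-0.06,2],0,0.6],[[0.18,-0.06,2.8],0,0.6],[[0.18,-0.06,3.13],0,0.6],[[0.18,-0.06,3.13],0,0.6],[[0.18,-0.06,3.13],0,0.6],[[0.18,-0.06,3.13],0,0],[[0.18,-0.06,3.13],0,0],[[0.18,-0.06,3.13],0,0],[[0.18,-0.06,3.13],0,0],[[0.18,-0.06,3.13],0,0]]' 40 && python3 -m creep '[[[0,0,-1],0,0],[[0,0,-2],0,0],[[0,0,-3],0,0],[[0,0,-3.3],0,0],[[0,0,-3.3],0,0],[[0,0,-3.3],0,0]]'; python3 - <<'E'
from h import *
plan(*r2w(.055,0.065),.21,np.pi/2+PSI)
E
```

```text
time_s: 20.15
ee_pos: [0.5492, 0.3401, 0.0451]
eef_rot: [3.141, -0.0, 1.582]
force: [-1.6, -0.5, 5.6]
grip_width: 0.0297
time_s: 20.75
ee_pos: [0.5483, 0.3396, 0.2066]
eef_rot: [-3.138, 0.002, 1.582]
force: [-0.6, -0.2, -5.0]
grip_width: 0.029
pos [0.5483 0.3396 0.2066] yaw 1.582 target [ 0.651  -0.0259  0.21    1.6098] shift [-7.33, 1.97, -0.07] twist -0.2 j6 at end ~ -0.08 rows>= 8
```

```bash
python3 -m creep '[[[-0.8,0.2,0],-0.2,0],[[-1.7,0.4,0],-0.2,0],[[-2.6,0.7,0],-0.2,0],[[-3.5,1,0],-0.2,0],[[-4.4,1.2,0],-0.2,0],[[-5.3,1.4,0],-0.2,0],[[-6.2,1.7,0],-0.2,0],[[-6.9,1.9,0],-0.2,0],[[-7.33,1.97,0],-0.2,0],[[-7.33,1.97,0],-0.2,0],[[-7.33,1.97,0],-0.2,0],[[-7.33,1.97,0],-0.2,0]]'; python3 - <<'E'
from h import *
plan(*r2w(.055,0.065),.1055,np.pi/2+PSI)
E
```

```text
time_s: 21.95
ee_pos: [0.6513, -0.0244, 0.2079]
eef_rot: [-3.139, -0.0, 1.611]
force: [-0.0, 0.0, -4.3]
grip_width: 0.0294
pos [ 0.6513 -0.0244  0.2079] yaw 1.611 target [ 0.651  -0.0259  0.1055  1.6098] shift [-0.03, -0.01, 2.05] twist 0.01 j6 at end ~ -0.08 rows>= 3
```

```bash
python3 -m creep '[[[-0.03,0,0.8],0,0],[[-0.03,0,1.5],0,0],[[-0.03,0,1.9],0,0],[[-0.03,0,2.02],0,0],[[-0.03,0,2.06],0,0],[[-0.03,0,2.06],0,0],[[-0.03,0,2.06],0,0],[[-0.03,0,2.06],0,0]]'; python3 -m creep '[[[0,0,0],0,0.2],[[0,0,0],0,0.5],[[0,0,0],0,0.5],[[0,0,0],0,0.5],[[0,0,0],0,0.5],[[0,0,-1],0,0.5],[[0,0,-2],0,0.5],[[0,0,-2.2],0,0.5],[[1,-1,-2.2],0,0.8],[[2,-2,-2.2],0,0.8],[[3,-3,-2.2],0,0.8],[[4,-4,-2.2],0,0.8]]'; python3 - <<'E'
from meas import *
c=vision.camera("top"); np.savez("t5.npz",**c); crop(c["img"],140,130,350,270,3,"pics/k_top.png")
a,b=objs(c)
for k in a+b: print(k)
onshelf(c)
E
```

```text
time_s: 22.75
ee_pos: [0.6522, -0.0269, 0.1074]
eef_rot: [3.14, 0.0, 1.61]
force: [0.6, 0.5, -4.2]
grip_width: 0.0293
time_s: 23.95
ee_pos: [0.5031, 0.1098, 0.216]
eef_rot: [-3.141, -0.0, 1.61]
force: [0.9, 0.8, 0.3]
grip_width: 0.0739
([161.7, 242.2], 181, [0.419, 0.344])
([229.6, 191.5], 393, [[587.3, 126.3], [64.3, 84.1], 0.6])
([227.6, 235.4], 577, [[437.1, 137.3], [79.5, 117.4], 2.4])
([224.8, 260.3], 331, [[361.1, 132.8], [52.9, 154.1], 23.4])
shelf blk [296.3 171.2] [56.5 -1.3] [45.4 68.6] 87.6
shelf blk [316.2 171.2] [ 54.2 -66.1] [45.4 68.6] 87.4
shelf blk [277.1 170.9] [55.7 63.6] [45.5 68.6] 87.8
```

View pics/k_top.png

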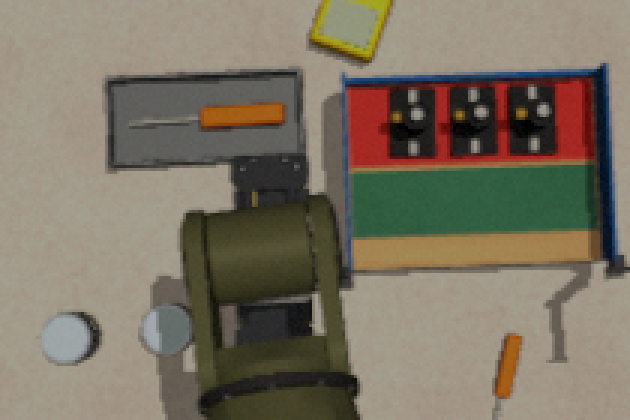

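All three holders stand in their row at rack x 54 to 57 mm and y -66, -1 and +64 mm. The canister nearest the shelf comes next.

```bash
python3 - <<'E'
from h import *
plan(.5583,.1296,.19,np.pi/2+PSI)
E
```

```text
pos [0.4992 0.1135 0.2161] yaw 1.612 target [0.5583 0.1296 0.19   1.6098] shift [0.27, 1.19, 0.52] twist 0.02 j6 at end ~ 0.19 rows>= 2
```

```bash
python3 -m creep '[[[0.27,1,0],0,0.7],[[0.27,1.19,0.5],0,0.7],[[0.27,1.19,0.5],0,0.7],[[0.27,1.19,0.5],0,0.7],[[0.27,1.19,0.5],0,0.7]]'; python3 - <<'E'
from h import *
o=telemetry.get_obs(); c=vision.camera("wrist"); E=T(c,o)
im=c["img"].copy()
print(proj(c,[.5583,.1296,.062],E)[0])
hsv=cv2.cvtColor(im,cv2.COLOR_RGB2HSV)
k=((hsv[...,0]>80)&(hsv[...,0]<130)&(hsv[...,1]<90)&(hsv[...,2]>110)).astype(np.uint8)
n,l,st,ce=cv2.connectedComponentsWithStats(k)
for i in range(1,n):
    if st[i,4]>500: print(ce[i],st[i],cast(c,ce[i],.062,E))
p=proj(c,[.5583,.1296,.062],E)[0]; cv2.circle(im,tuple(np.int32(p)),3,(255,0,0),-1)
cv2.imwrite("pics/l_w.png",im[:,:,::-1])
plan(.5583,.1296,.053,np.pi/2+PSI)
E
```

```text
time_s: 24.5
ee_pos: [0.5635, 0.1244, 0.1924]
eef_rot: [3.141, -0.0, 1.61]
force: [-0.2, -0.0, 0.3]
grip_width: 0.0658
[252.67594596 180.32051698]
[256.16133721 183.26453488] [230 172  47  29 688] [[0.56210863 0.12651391 0.062     ]]
pos [0.5636 0.1244 0.1925] yaw 1.61 target [0.5583 0.1296 0.053  1.6098] shift [0.11, -0.1, 2.79] twist 0.0 j6 at end ~ 0.19 rows>= 3
```

View pics/l_w.png

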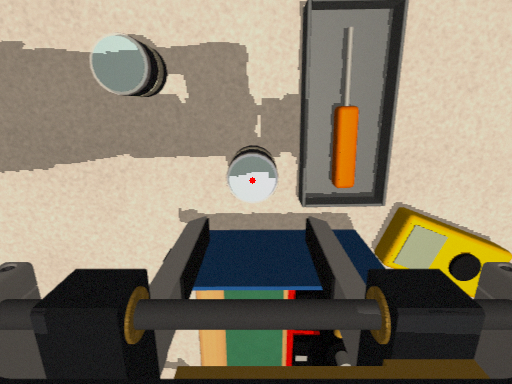

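The cap is centred at about (253,177) and the prediction was (253,180), so they agree within 2 mm. Gripping.

```bash
python3 -m creep '[[[0.13,-0.1,1],0,0.7],[[0.13,-0.1,1.8],0,0.7],[[0.13,-0.1,2.4],0,0.7],[[0.13,-0.1,2.79],0,0.7],[[0.13,-0.1,2.79],0,0.7],[[0.13,-0.1,2.79],0,0.7],[[0.13,-0.1,2.79],0,0.3],[[0.13,-0.1,2.79],0,0.3],[[0.13,-0.1,2.79],0,0.3],[[0.13,-0.1,2.79],0,0.3]]' 30 && python3 -m creep '[[[0,0,-1],0,0.3],[[0,0,-2],0,0.3],[[0,0,-3],0,0.3],[[0,0,-3],0,0.3],[[0,0,-3],0,0.3]]'; python3 - <<'E'
from h import *
plan(*r2w(-.030,-.072),.2,np.pi/2+PSI)
E
```

```text
time_s: 25.55
ee_pos: [0.5592, 0.1311, 0.0535]
eef_rot: [3.139, -0.0, 1.61]
force: [-2.8, -1.2, 7.5]
grip_width: 0.0555
time_s: 26.05
ee_pos: [0.5587, 0.131, 0.2029]
eef_rot: [3.139, -0.0, 1.61]
force: [-0.1, -0.3, -2.9]
grip_width: 0.0554
pos [0.5587 0.131  0.2029] yaw 1.61 target [ 0.5714 -0.1661  0.2     1.6098] shift [-5.95, 0.02, 0.06] twist 0.0 j6 at end ~ -0.32 rows>= 6
```

```bash
python3 -m creep '[[[-0.8,0,-0.1],0,0.3],[[-1.7,0,-0.1],0,0.3],[[-2.6,0,-0.1],0,0.3],[[-3.5,0,-0.1],0,0.3],[[-4.4,0,-0.1],0,0.3],[[-5.2,0,-0.1],0,0.3],[[-5.7,0,-0.1],0,0.3],[[-5.95,0.02,-0.1],0,0.3],[[-5.95,0.02,-0.1],0,0.3],[[-5.95,0.02,-0.1],0,0.3],[[-5.95,0.02,-0.1],0,0.3]]'; python3 - <<'E'
from h import *
plan(*r2w(-.030,-.072),.1145,np.pi/2+PSI)
E
```

```text
time_s: 27.15
ee_pos: [0.5713, -0.1649, 0.2067]
eef_rot: [-3.141, -0.0, 1.612]
force: [0.9, -0.6, -1.5]
grip_width: 0.0552
pos [ 0.5713 -0.1649  0.2067] yaw 1.612 target [ 0.5714 -0.1661  0.1145  1.6098] shift [-0.02, 0.0, 1.84] twist 0.01 j6 at end ~ -0.32 rows>= 2
```

```bash
python3 -m creep '[[[-0.02,0,0.7],0,0.3],[[-0.02,0,1.3],0,0.3],[[-0.02,0,1.6],0,0.3],[[-0.02,0,1.8],0,0.3],[[-0.02,0,1.86],0,0.3],[[-0.02,0,1.86],0,0.3],[[-0.02,0,1.86],0,0.3]]'; python3 -m creep '[[[0,0,0],0,0.62],[[0,0,0],0,0.7],[[0,0,0],0,0.7],[[0,0,0],0,0.7],[[0,0,-1],0,0.7],[[0,0,-1.8],0,0.7],[[1,-0.5,-1.8],0,0.8],[[2,-1,-1.8],0,0.8],[[3,-2,-1.8],0,0.8],[[4,-3,-1.8],0,0.8],[[5,-3,-1.8],0,0.8],[[6,-3,-1.8],0,0.8]]'; python3 - <<'E'
from meas import *
c=vision.camera("top"); np.savez("t6.npz",**c); crop(c["img"],140,130,350,270,3,"pics/m_top.png")
a,b=objs(c)
for k in a+b: print(k)
onshelf(c)
plan(.4285,.2366,.19,np.pi/2)
E
```

```text
time_s: 27.85
ee_pos: [0.5718, -0.1674, 0.1151]
eef_rot: [3.14, 0.001, 1.61]
force: [1.2, 0.6, -2.5]
grip_width: 0.055
time_s: 29.05
ee_pos: [0.4178, 0.0854, 0.2044]
eef_rot: [3.14, -0.0, 1.609]
force: [1.4, 0.0, 0.0]
grip_width: 0.0752
([195.1, 239.3], 198, [0.4286, 0.2366])
([161.7, 242.1], 176, [0.4191, 0.3442])
([236.6, 227.9], 539, [[462.7, 121.7], [91.9, 127.6], 3.1])
([236.6, 268.1], 345, [[337.2, 109.5], [49.4, 106.6], 0.2])
shelf blk [296.3 171.2] [56.5 -1.3] [45.4 68.6] 87.6
shelf blk [316.2 171.2] [ 54.2 -66.1] [45.4 68.6] 87.4
shelf blk [277.1 170.9] [55.7 63.6] [45.5 68.6] 87.8
shelf can [323.3 194.4] 209 [-30.  -74.7]
pos [0.4167 0.0912 0.2045] yaw 1.613 target [0.4285 0.2366 0.19   1.5708] shift [2.89, 0.36, 0.29] twist 0.3 j6 at end ~ 0.5 rows>= 3
```

View pics/m_top.png

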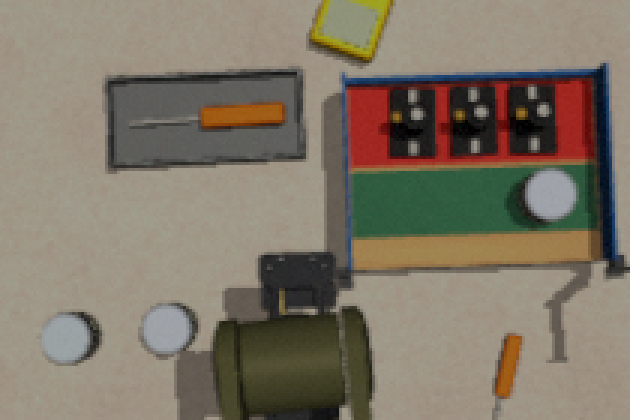

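The first canister stands at rack (-30, -75). The next one is at (0.4285, 0.2366).

```bash
python3 -m creep '[[[1,0.36,0],0,0.9],[[2,0.36,0],0,0.9],[[2.7,0.36,0.3],0,0.9],[[2.9,0.36,0.3],0,0.9],[[2.9,0.36,0.3],0,0.9],[[2.9,0.36,0.3],0,0.9]]'; python3 - <<'E'
from h import *
plan(.4285,.237,.053,np.pi/2+PSI)
E
```

```text
time_s: 29.7
ee_pos: [0.4319, 0.2292, 0.1893]
eef_rot: [3.141, 0.0, 1.61]
force: [0.3, 0.8, 0.0]
grip_width: 0.0846
pos [0.4319 0.2292 0.1893] yaw 1.61 target [0.4285 0.237  0.053  1.6098] shift [0.16, -0.06, 2.73] twist 0.0 j6 at end ~ 0.47 rows>= 3
```

```bash
python3 -m creep '[[[0.16,-0.06,1],0,0.8],[[0.16,-0.06,1.8],0,0.8],[[0.16,-0.06,2.4],0,0.8],[[0.16,-0.06,2.73],0,0.8],[[0.16,-0.06,2.73],0,0.8],[[0.16,-0.06,2.73],0,0.8],[[0.16,-0.06,2.73],0,0.3],[[0.16,-0.06,2.73],0,0.3],[[0.16,-0.06,2.73],0,0.3],[[0.16,-0.06,2.73],0,0.3]]' 30 && python3 -m creep '[[[0,0,-1],0,0.3],[[0,0,-2],0,0.3],[[0,0,-3],0,0.3],[[0,0,-3],0,0.3],[[0,0,-3],0,0.3]]'; python3 - <<'E'
from h import *
plan(*r2w(-.030,0),.205,np.pi/2+PSI)
E
```

```text
time_s: 30.7
ee_pos: [0.4287, 0.2379, 0.0532]
eef_rot: [3.14, -0.0, 1.61]
force: [-1.0, -2.1, 7.6]
grip_width: 0.0556
time_s: 31.2
ee_pos: [0.4283, 0.2379, 0.2026]
eef_rot: [3.14, -0.0, 1.61]
force: [-0.5, 0.0, -3.2]
grip_width: 0.0557
pos [0.4283 0.2379 0.2026] yaw 1.61 target [ 0.5686 -0.0942  0.205   1.6098] shift [-6.75, 2.54, -0.05] twist 0.0 j6 at end ~ -0.2 rows>= 8
```

```bash
python3 -m creep '[[[-0.8,0.3,-0.1],0,0.3],[[-1.7,0.6,-0.1],0,0.3],[[-2.6,1,-0.1],0,0.3],[[-3.5,1.3,-0.1],0,0.3],[[-4.4,1.7,-0.1],0,0.3],[[-5.3,2,-0.1],0,0.3],[[-6.1,2.3,-0.1],0,0.3],[[-6.6,2.5,-0.1],0,0.3],[[-6.75,2.54,-0.1],0,0.3],[[-6.75,2.54,-0.1],0,0.3],[[-6.75,2.54,-0.1],0,0.3],[[-6.75,2.54,-0.1],0,0.3]]'; python3 - <<'E'
from h import *
plan(*r2w(-.030,0),.114,np.pi/2+PSI)
E
```

```text
time_s: 32.4
ee_pos: [0.5682, -0.0931, 0.2071]
eef_rot: [-3.141, -0.0, 1.612]
force: [0.1, -0.1, -1.6]
grip_width: 0.0554
pos [ 0.5682 -0.0931  0.2071] yaw 1.612 target [ 0.5686 -0.0942  0.114   1.6098] shift [-0.02, 0.01, 1.86] twist 0.01 j6 at end ~ -0.2 rows>= 2
```

```bash
python3 -m creep '[[[0,0,0.7],0,0.3],[[0,0,1.3],0,0.3],[[0,0,1.6],0,0.3],[[0,0,1.8],0,0.3],[[0,0,1.87],0,0.3],[[0,0,1.87],0,0.3],[[0,0,1.87],0,0.3],[[0,0,1.87],0,0.3]]'; python3 -m creep '[[[0,0,0],0,0.62],[[0,0,0],0,0.7],[[0,0,0],0,0.7],[[0,0,0],0,0.7],[[0,0,-1],0,0.7],[[0,0,-1.8],0,0.7],[[1,-0.5,-1.8],0,0.8],[[2,-1,-1.8],0,0.8],[[3,-2,-1.8],0,0.8],[[4,-3,-1.8],0,0.8],[[5,-3,-1.8],0,0.8],[[6,-3,-1.8],0,0.8]]'; python3 - <<'E'
from meas import *
c=vision.camera("top"); np.savez("t7.npz",**c); crop(c["img"],140,130,350,270,3,"pics/n_top.png")
a,b=objs(c)
for k in a+b: print(k)
onshelf(c)
plan(.4191,.3442,.19,np.pi/2+PSI)
E
```

```text
time_s: 33.2
ee_pos: [0.5689, -0.0944, 0.1147]
eef_rot: [3.14, 0.0, 1.61]
force: [-0.6, -0.6, -2.3]
grip_width: 0.0558
time_s: 34.4
ee_pos: [0.415, 0.1584, 0.2045]
eef_rot: [3.14, -0.0, 1.609]
force: [1.3, -0.7, -0.3]
grip_width: 0.0752
([161.6, 242.0], 178, [0.4196, 0.3444])
([208.9, 228.8], 575, [[459.1, 220.8], [91.1, 159.0], 15.2])
([208.0, 269.0], 341, [[331.9, 204.2], [39.5, 123.1], 0.2])
shelf blk [296.2 171.4] [54.9 -1.2] [45.4 71.8] 87.6
shelf blk [316.2 171.2] [ 54.2 -66.1] [45.4 68.6] 87.4
shelf blk [277.1 170.9] [55.7 63.6] [45.5 68.6] 87.8
shelf can [299.8 195.1] 212 [-29.8  -1.3]
shelf can [323.3 194.4] 207 [-30.1 -74.7]
pos [0.4138 0.1643 0.2046] yaw 1.614 target [0.4191 0.3442 0.19   1.6098] shift [3.59, 0.26, 0.29] twist 0.03 j6 at end ~ 0.65 rows>= 4
```

View pics/n_top.png

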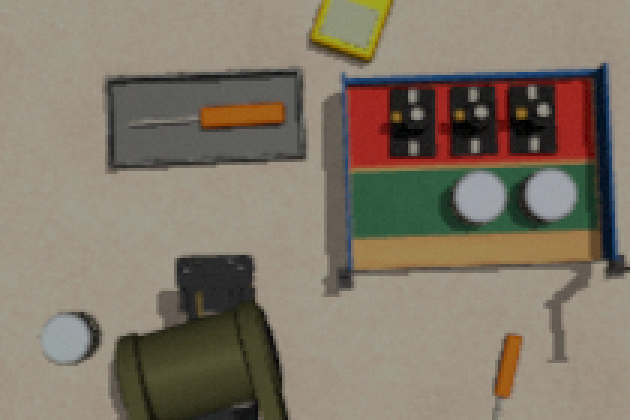

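Two canisters stand at rack y -75 and -1 mm. One is left, at (0.4195, 0.344).

```bash
python3 -m creep '[[[1,0.26,0],0,0.9],[[2,0.26,0],0,0.9],[[3,0.26,0.2],0,0.9],[[3.6,0.26,0.3],0,0.9],[[3.6,0.26,0.3],0,0.9],[[3.6,0.26,0.3],0,0.9],[[3.6,0.26,0.3],0,0.9]]'; python3 - <<'E'
from h import *
plan(.4195,.3443,.053,np.pi/2+PSI)
E
```

```text
time_s: 35.15
ee_pos: [0.4227, 0.3368, 0.1891]
eef_rot: [3.141, 0.0, 1.609]
force: [-0.7, 1.0, -0.4]
grip_width: 0.0847
pos [0.4227 0.3368 0.1891] yaw 1.609 target [0.4195 0.3443 0.053  1.6098] shift [0.15, -0.06, 2.72] twist -0.0 j6 at end ~ 0.65 rows>= 3
```

```bash
python3 -m creep '[[[0.15,-0.06,1],0,0.8],[[0.15,-0.06,1.8],0,0.8],[[0.15,-0.06,2.4],0,0.8],[[0.15,-0.06,2.73],0,0.8],[[0.15,-0.06,2.73],0,0.8],[[0.15,-0.06,2.73],0,0.8],[[0.15,-0.06,2.73],0,0.3],[[0.15,-0.06,2.73],0,0.3],[[0.15,-0.06,2.73],0,0.3],[[0.15,-0.06,2.73],0,0.3]]' 30 && python3 -m creep '[[[0,0,-1],0,0.3],[[0,0,-2],0,0.3],[[0,0,-3],0,0.3],[[0,0,-3],0,0.3],[[0,0,-3],0,0.3]]'; python3 - <<'E'
from h import *
plan(*r2w(-.030,0.072),.205,np.pi/2+PSI)
E
```

```text
time_s: 36.15
ee_pos: [0.4194, 0.3452, 0.0532]
eef_rot: [3.141, -0.001, 1.61]
force: [-2.4, -2.0, 7.4]
grip_width: 0.055
time_s: 36.65
ee_pos: [0.4192, 0.3451, 0.2029]
eef_rot: [3.14, -0.001, 1.61]
force: [-0.0, 0.7, -2.3]
grip_width: 0.0556
pos [0.4192 0.3451 0.2029] yaw 1.61 target [ 0.5658 -0.0222  0.205   1.6098] shift [-7.46, 2.64, -0.04] twist 0.0 j6 at end ~ -0.08 rows>= 8
```

```bash
python3 -m creep '[[[-0.9,0.3,-0.1],0,0.3],[[-1.8,0.6,-0.1],0,0.3],[[-2.7,1,-0.1],0,0.3],[[-3.6,1.3,-0.1],0,0.3],[[-4.5,1.6,-0.1],0,0.3],[[-5.4,1.9,-0.1],0,0.3],[[-6.3,2.2,-0.1],0,0.3],[[-7,2.5,-0.1],0,0.3],[[-7.46,2.64,-0.1],0,0.3],[[-7.46,2.64,-0.1],0,0.3],[[-7.46,2.64,-0.1],0,0.3],[[-7.46,2.64,-0.1],0,0.3]]'; python3 - <<'E'
from h import *
plan(*r2w(-.030,0.072),.114,np.pi/2+PSI)
E
```

```text
time_s: 37.85
ee_pos: [0.5653, -0.0216, 0.2064]
eef_rot: [-3.14, -0.0, 1.611]
force: [-0.1, 0.4, -2.1]
grip_width: 0.0554
pos [ 0.5653 -0.0216  0.2064] yaw 1.611 target [ 0.5658 -0.0222  0.114   1.6098] shift [-0.01, 0.01, 1.85] twist 0.01 j6 at end ~ -0.08 rows>= 2
```

```bash
python3 -m creep '[[[0,0,0.7],0,0.3],[[0,0,1.3],0,0.3],[[0,0,1.6],0,0.3],[[0,0,1.8],0,0.3],[[0,0,1.86],0,0.3],[[0,0,1.86],0,0.3],[[0,0,1.86],0,0.3],[[0,0,1.86],0,0.3]]'; python3 -m creep '[[[0,0,0],0,0.62],[[0,0,0],0,0.7],[[0,0,0],0,0.7],[[0,0,0],0,0.7],[[0,0,-1],0,0.7],[[0,0,-1.8],0,0.7],[[1,-0.5,-1.8],0,0.8],[[2,-1,-1.8],0,0.8],[[3,-2,-1.8],0,0.8],[[4,-3,-1.8],0,0.8],[[5,-3,-1.8],0,0.8],[[6,-3,-1.8],0,0.8]]'; python3 - <<'E'
from meas import *
for n in ("top","side"):
    c=vision.camera(n); np.savez(f"t8_{n}.npz",**c)
    if n=="top":
        crop(c["img"],140,130,400,270,3,"pics/o_top.png"); onshelf(c)
    else: crop(c["img"],150,110,350,290,4,"pics/o_side.png")
E
```

```text
time_s: 38.65
ee_pos: [0.5661, -0.0224, 0.1152]
eef_rot: [3.14, 0.0, 1.61]
force: [-0.5, 0.1, -1.6]
grip_width: 0.0554
time_s: 39.85
ee_pos: [0.4123, 0.2305, 0.2051]
eef_rot: [3.141, -0.0, 1.61]
force: [1.3, -0.7, -0.6]
grip_width: 0.0751
shelf blk [296.2 171.5] [54.9 -1.2] [45.4 71.8] 87.6
shelf blk [316.2 171.1] [ 54.2 -66.1] [45.4 68.7] 87.4
shelf blk [277.1 170.9] [55.7 63.6] [45.5 68.6] 87.8
shelf can [299.8 195.2] 211 [-29.9  -1.3]
shelf can [323.3 194.4] 207 [-30.1 -74.7]
shelf can [276.3 195.8] 210 [-29.3  71.7]
```

View pics/o_top.png

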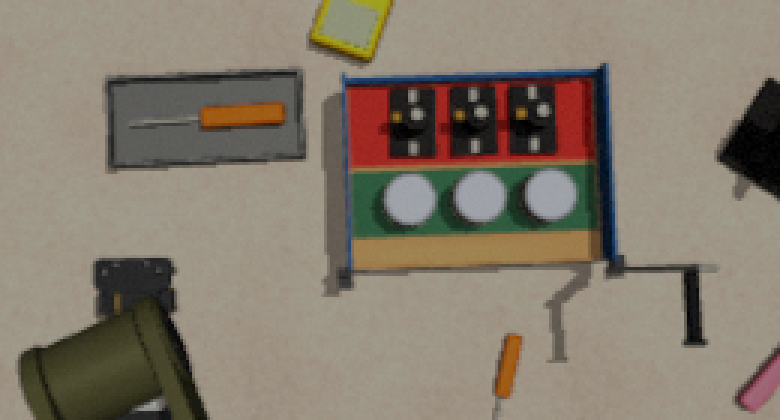

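View pics/o_side.png

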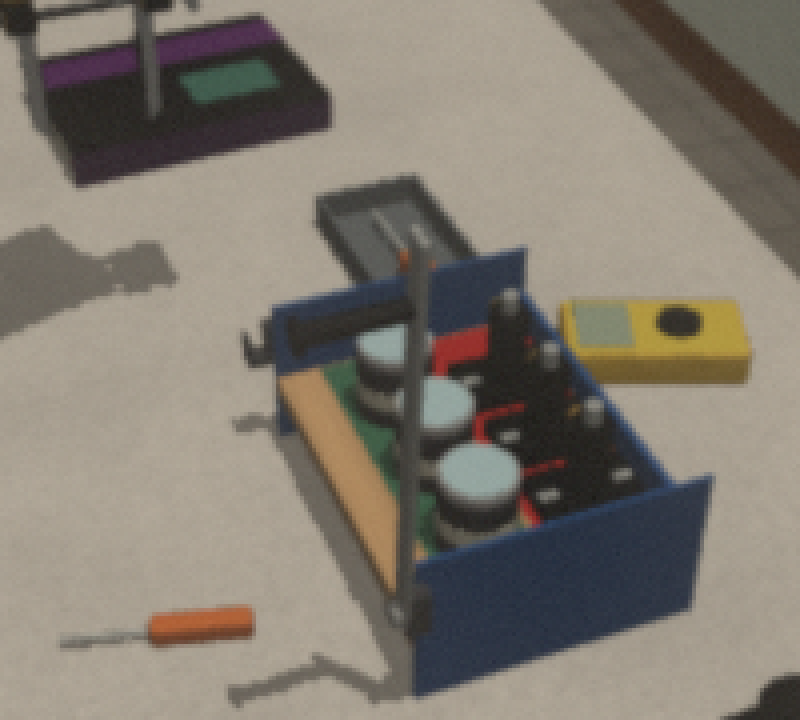

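All six stand in their rows, with cans at x of about -30 mm (y -75, -1, 72) and holders at about 55 mm (y -66, -1, 64). The driver is in the tray and the bar is still upright. Next I'll grip the peg with jaws across y, approaching from above.

```bash
python3 -m creep '[[[0,0,-1],-1,0.8],[[0,0,-2],-2,0.8],[[0,0,-3],-3,0.8],[[0,0,-4],-4,0.8],[[0,0,-4.2],-5,0.8],[[0,0,-4.2],-6,0.8],[[0,0,-4.2],-7,0.8],[[0,0,-4.2],-8,0.8],[[0,0,-4.2],-9,0.8],[[0,0,-4.2],-10,0.8],[[0,0,-4.2],-11,0.8],[[0,0,-4.2],-11.25,0.8]]'; python3 - <<'E'
from h import *
print(telemetry.get_obs()["qpos"].round(2))
plan(*r2w(-.155,-.1567),.41,np.pi+PSI)
E
```

```text
time_s: 41.15
ee_pos: [0.4141, 0.2287, 0.4144]
eef_rot: [-3.142, 0.0, -3.097]
force: [0.3, -0.5, -0.5]
grip_width: 0.0753
[ 0.43  0.05  1.38 -0.    1.71 -1.19]
pos [0.4141 0.2287 0.4144] yaw -3.097 target [ 0.4498 -0.2556  0.41    3.1806] shift [-0.29, -9.71, 0.09] twist 0.04 j6 at end ~ -2.13 rows>= 10
```

```bash
python3 -m creep '[[[-0.3,-1,0],0,0.8],[[-0.3,-2,0],0,0.8],[[-0.3,-3,0],0,0.8],[[-0.3,-4,0],0,0.8],[[-0.3,-5,0],0,0.8],[[-0.3,-6,0],0,0.8],[[-0.3,-7,0],0,0.8],[[-0.3,-8,0],0,0.8],[[-0.3,-9,0],0,0.8],[[-0.3,-9.5,0],0,0.8],[[-0.3,-9.7,0],0,0.8],[[-0.3,-9.7,0],0,0.8]]'; python3 - <<'E'
from h import *
o=telemetry.get_obs(); print(o["qpos"].round(2))
plan(*r2w(-.155,-.1567),.337,np.pi+PSI)
c=vision.camera("wrist"); E=T(c,o); im=c["img"].copy()
for x in (-.115,-.180):
    p=proj(c,[*r2w(x,-.1567),.343],E)[0]; print(p); cv2.circle(im,tuple(np.int32(p)),2,(255,0,0),-1)
cv2.imwrite("pics/p_w.png",im[:,:,::-1])
E
```

```text
time_s: 42.35
ee_pos: [0.4476, -0.2557, 0.414]
eef_rot: [3.141, -0.001, -3.104]
force: [0.7, 0.1, -0.9]
grip_width: 0.0753
[-0.59  0.16  1.27  0.    1.72 -2.2 ]
pos [ 0.4476 -0.2557  0.414 ] yaw -3.104 target [ 0.4498 -0.2556  0.337   3.1806] shift [-0.04, -0.0, 1.54] twist -0.01 j6 at end ~ -2.13 rows>= 2
[256.40890107 247.85161936]
[256.23384997 178.12603291]
```

View pics/p_w.png

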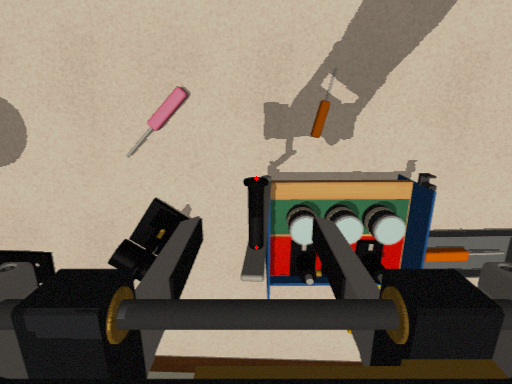

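The peg runs from the cap at (257,181) to the bar at (256,248), with both dots on it. Descending to grip lightly.

```bash
python3 -m creep '[[[-0.04,0,0.6],0,0.6],[[-0.04,0,1.1],0,0.6],[[-0.04,0,1.4],0,0.6],[[-0.04,0,1.54],0,0.6],[[-0.04,0,1.54],0,0.6],[[-0.04,0,1.54],0,0.3],[[-0.04,0,1.54],0,0],[[-0.04,0,1.54],0,0],[[-0.04,0,1.54],0,0],[[-0.04,0,1.54],0,0],[[-0.04,0,1.54],0,0]]' 10; python3 - <<'E'
from h import *
import math
o=telemetry.get_obs(); p=o["ee_pos"]; r=w2r(p); print(r,p,o["grip_width"],o["force"].round(1))
th=math.atan2(p[2]-.092,r[1]+.141); print("theta",th,"R",math.hypot(p[2]-.092,r[1]+.141))
w=o["eef_rot"][2]
for t in np.linspace(th,0,13)[1:]:
    y=-.141+.245*np.cos(t); z=.092+.245*np.sin(t); q=r2w(r[0],y); d=q-p[:2]
    print(round(t,3),np.round([(d[0]*np.cos(w)+d[1]*np.sin(w))/.05,(d[0]*np.sin(w)-d[1]*np.cos(w))/.05,-(z-p[2])/.05],2))
E
```

```text
time_s: 43.5
ee_pos: [0.4499, -0.2548, 0.3375]
eef_rot: [-3.141, 0.0, -3.102]
force: [-0.1, -0.9, 1.0]
grip_width: 0.0135
[-0.15486589 -0.15591406] [ 0.44993098 -0.25483374  0.3374968 ] 0.013546645803399256 [-0.1 -0.9  1. ]
theta 1.6314722727137134 R 0.2459493990566893
1.496 [-0.    0.67  0.02]
1.36 [-0.    1.33  0.12]
1.224 [-0.    1.97  0.3 ]
1.088 [-0.    2.57  0.57]
0.952 [-0.    3.14  0.92]
0.816 [-0.    3.66  1.34]
0.68 [-0.    4.11  1.83]
0.544 [-0.    4.49  2.37]
0.408 [-0.    4.8   2.97]
0.272 [-0.    5.02  3.59]
0.136 [-0.    5.15  4.25]
0.0 [-0.    5.2   4.91]
```

```bash
python3 -m creep '[[[0,0.33,0],0,0],[[0,0.67,0.02],0,0],[[0,1,0.06],0,0],[[0,1.33,0.12],0,0],[[0,1.65,0.2],0,0],[[0,1.97,0.3],0,0],[[0,2.27,0.43],0,0],[[0,2.57,0.57],0,0],[[0,2.86,0.74],0,0],[[0,3.14,0.92],0,0],[[0,3.4,1.12],0,0],[[0,3.66,1.34],0,0]]'; python3 - <<'E'
from h import *
import math
o=telemetry.get_obs(); p=o["ee_pos"]; r=w2r(p); print(r,p,o["grip_width"],o["force"].round(1))
th=math.atan2(p[2]-.092,r[1]+.141); print("theta",th,"R",math.hypot(p[2]-.092,r[1]+.141))
w=o["eef_rot"][2]
for t in np.linspace(th,0,13)[1:]:
    y=-.141+.245*np.cos(t); z=.092+.245*np.sin(t); q=r2w(r[0],y); d=q-p[:2]
    print(round(t,3),np.round([(d[0]*np.cos(w)+d[1]*np.sin(w))/.05,(d[0]*np.sin(w)-d[1]*np.cos(w))/.05,-(z-p[2])/.05],2))
E
```

```text
time_s: 44.7
ee_pos: [0.4426, -0.0708, 0.2694]
eef_rot: [-3.142, -0.0, -3.102]
force: [0.3, -4.2, -1.5]
grip_width: 0.0137
[-0.15503002  0.02824379] [ 0.44258664 -0.07082233  0.26940569] 0.013723287882000782 [ 0.3 -4.2 -1.5]
theta 0.808938925476713 R 0.2451861310995738
0.742 [-0.    0.23  0.24]
0.674 [-0.    0.44  0.49]
0.607 [-0.    0.64  0.75]
0.539 [-0.    0.82  1.03]
0.472 [-0.    0.98  1.32]
0.404 [-0.    1.12  1.62]
0.337 [-0.    1.24  1.93]
0.27 [-0.    1.34  2.24]
0.202 [-0.    1.42  2.56]
0.135 [-0.    1.47  2.89]
0.067 [-0.    1.5   3.22]
0.0 [-0.    1.52  3.55]
```

```bash
python3 -m creep '[[[0,0.23,0.24],0,0],[[0,0.44,0.49],0,0],[[0,0.64,0.75],0,0],[[0,0.82,1.03],0,0],[[0,0.98,1.32],0,0],[[0,1.12,1.62],0,0],[[0,1.24,1.93],0,0],[[0,1.34,2.24],0,0],[[0,1.42,2.56],0,0],[[0,1.47,2.89],0,0],[[0,1.5,3.22],0,0],[[0,1.52,3.4],0,0]]'; python3 -m creep '[[[0,0,0.1],0,0],[[0,0,0.15],0,0],[[0,0,0.15],0,0]]'; python3 - <<'E'
from h import *
import math
o=telemetry.get_obs(); p=o["ee_pos"]; r=w2r(p); print(r,p,o["grip_width"],o["force"].round(1))
print("theta",math.atan2(p[2]-.092,r[1]+.141))
c=vision.camera("side"); crop(c["img"],150,110,350,290,4,"pics/q_side.png")
E
```

```text
time_s: 45.9
ee_pos: [0.4395, 0.0044, 0.099]
eef_rot: [-3.141, -0.0, -3.102]
force: [1.0, -5.5, 1.2]
grip_width: 0.0133
time_s: 46.2
ee_pos: [0.4395, 0.0044, 0.0928]
eef_rot: [3.141, -0.001, -3.102]
force: [-0.8, 4.9, -1.7]
grip_width: 0.0136
[-0.15521214  0.10351392] [0.43946987 0.00438347 0.09275715] 0.013629882214813998 [-0.8  4.9 -1.7]
theta 0.003096536752305148
```

View pics/q_side.png

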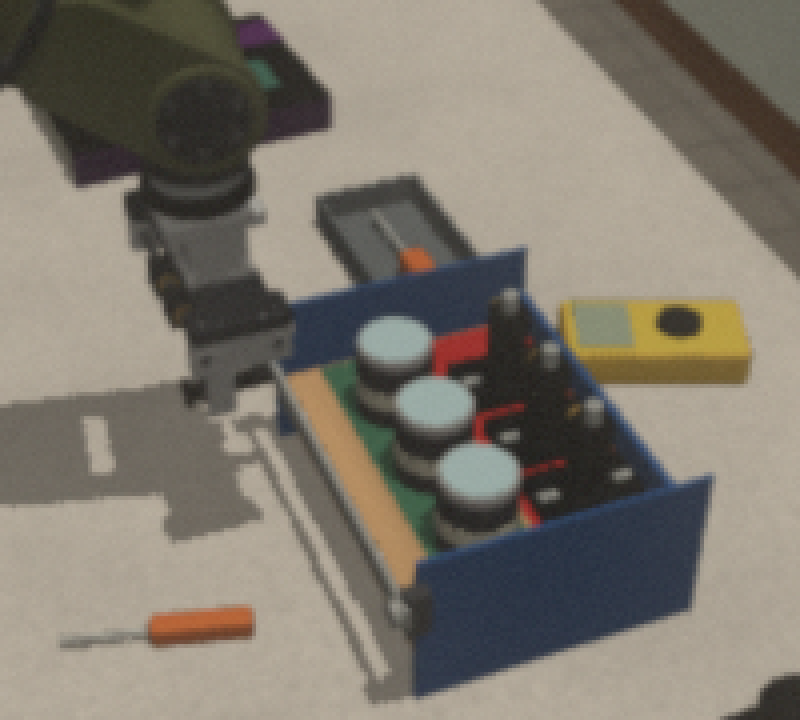

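The bar lies across the front, with theta about 0.003 from the peg height. I'll press slightly to confirm it has reached the stop.

```bash
python3 -m creep '[[[0,0,0.03],0,0],[[0,0,0.06],0,0],[[0,0,0.06],0,0],[[0,0,0.06],0,0]]'
```

```text
time_s: 46.65
ee_pos: [0.44, 0.0044, 0.0908]
eef_rot: [3.141, 0.001, -3.102]
force: [-2.0, 4.4, 7.7]
grip_width: 0.0135
```

The force is now 7.7 N upward, so the bar is against its stop. Releasing and retreating straight up.

```bash
python3 -m creep '[[[0,0,-0.05],0,0.2],[[0,0,-0.05],0,0.6],[[0,0,-0.05],0,0.6],[[0,0,-0.05],0,0.6],[[0,0,-0.05],0,0.6],[[0,0,-0.8],0,0.6],[[0,0,-1.8],0,0.6],[[0,0,-2.8],0,0.6],[[0.5,1,-3.2],0,0.6],[[1,2,-3.2],0,0.6],[[1,3,-3.2],0,0.6],[[1,4,-3.2],0,0.6]]'; python3 -m creep '[[[0,1,0],0,0.6],[[0,2,0],0,0.6],[[0,2,0],0,0.6],[[0,2,0],0,0.6]]'; python3 - <<'E'
from meas import *
from math import *
c=vision.camera("top"); crop(c["img"],140,130,400,270,3,"pics/r_top.png"); onshelf(c)
P=cloud(c); hsv=cv2.cvtColor(c["img"],cv2.COLOR_RGB2HSV)
# bar heights from depth, along the bar in rack frame
q=P.reshape(-1,3); d=q[:,:2]-O; X=d[:,0]*cos(PSI)+d[:,1]*sin(PSI); Y=-d[:,0]*sin(PSI)+d[:,1]*cos(PSI)
m=(abs(X+.110)<.006)&(q[:,2]>.07)&(q[:,2]<.4); 
for a in np.arange(-.14,.17,.05):
    k=m&(abs(Y-a)<.025); print("bar y",round(a,2),k.sum(),np.median(q[k,2]).round(4) if k.any() else None)
m=(X<-.13)&(X>-.175)&(abs(Y-.104)<.006)&(q[:,2]>.05); print("peg top z",m.sum(),np.median(q[m,2]))
c=vision.camera("side"); crop(c["img"],150,110,350,290,4,"pics/r_side.png")
print(telemetry.get_obs()["ee_pos"],telemetry.get_obs()["time_s"])
E
```

```text
time_s: 47.85
ee_pos: [0.3818, 0.1901, 0.2506]
eef_rot: [3.141, 0.002, -3.103]
force: [1.7, -0.6, -0.0]
grip_width: 0.0563
time_s: 48.25
ee_pos: [0.3784, 0.2888, 0.2494]
eef_rot: [-3.141, -0.001, -3.1]
force: [-0.0, -0.8, 1.1]
grip_width: 0.0563
shelf blk [296.2 171.5] [54.9 -1.2] [45.4 71.8] 87.6
shelf blk [316.2 171.2] [ 54.2 -66.1] [45.4 68.6] 87.4
shelf blk [277.1 170.9] [55.7 63.6] [45.5 68.6] 87.8
shelf can [299.7 195.2] 209 [-29.9  -1.2]
shelf can [323.3 194.4] 209 [-30.  -74.9]
shelf can [276.4 195.8] 209 [-29.2  71.6]
bar y -0.14 32 0.102
bar y -0.09 30 0.1004
bar y -0.04 29 0.1006
bar y 0.01 32 0.1006
bar y 0.06 30 0.1
bar y 0.11 36 0.1003
bar y 0.16 20 0.0931
peg top z 51 0.09738376161917373
[0.3788721  0.28755318 0.24975814] 48.35
```

View pics/r_top.png

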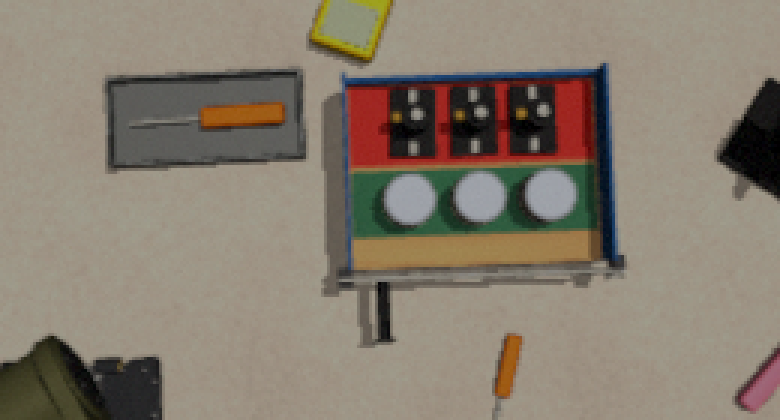

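View pics/r_side.png

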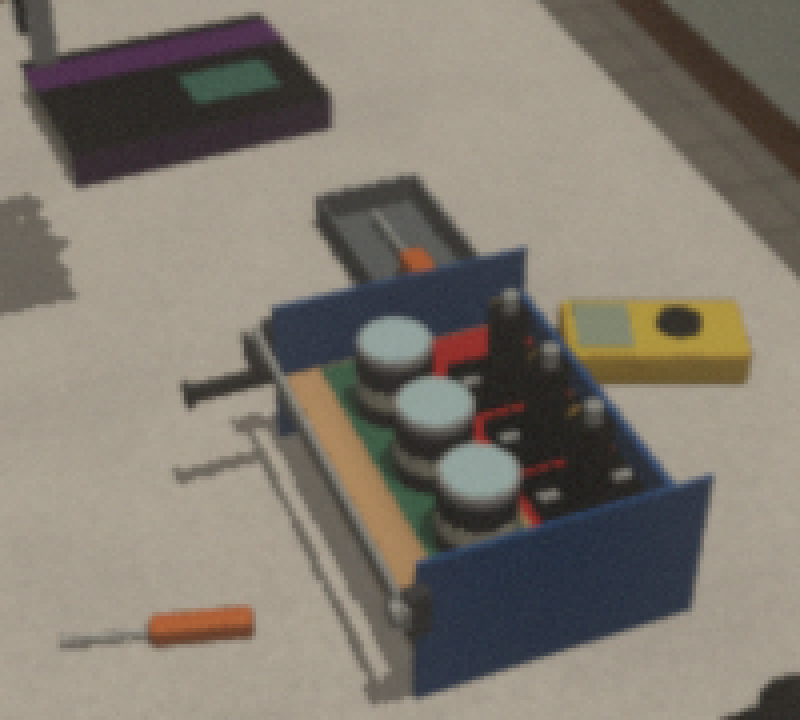

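The bar is level: its top reads 100 to 101 mm along its length, against 101 mm expected. Its end sits in the catch at crop (262,345), both rows are unchanged, and the arm is clear. Handing in.

```bash
python3 -c "
from station import ctrl
print(ctrl.hand_in())"
```

```text
the job is handed in; nothing more can be done
None
```

I've tidied the shelf, swung the bar home and handed the job in at about 48 s; no verdict is reported. The orange screwdriver from the shelf is in the tray, three holders stand on the red strip and three canisters on the green strip.

The last top and side pictures showed:
- **Canisters:** rack x is -30, -30 and -29 mm, and y is -75, -1 and +72 mm. Centres are about 73 mm apart, under the 84 mm limit.
- **Holders:** rack x is 54 to 56 mm, and y is -66, -1 and +64 mm. Centres are about 65 mm apart, and the bases are square within about 3°.
- **Screwdriver:** it lies wholly inside the tray.
- **Bar:** its top is level at 100 to 101 mm from hinge to peg. It pushed back with about 8 N when pressed, so it was against its stop. The peg's top read about 97 mm where 99 mm was expected, which is within the 2 mm calibration.
- **Clear of everything:** the gripper is well away from everything. The meter, ring mount and textbook look unmoved in the pictures, though I did not measure them.

I saw no knocked object or slipped grip, and none of the final checks failed.

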